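# Make up the airbrush kit and the building kit

### The job

Make up the two kits for the model club. The airbrush kit is the roll of masking tape and the small steel mixing cup: put both flat on the floor of the open top drawer of the small drawer cabinet, side by side with the cup upright so that nothing stands above the drawer's rim, then push the drawer fully shut. The building kit goes in the plywood caddy, each thing standing or lying flat on the floor of the cell that suits it: the side cutter in the wide cell, the square glue bottle upright in the middle-sized cell and the paint bottle upright in the narrow cell.

Things in the scene. Friction and masses are not known exactly. Their poses are not given: they have to be found in the camera images.
- tape: roll of yellow masking tape lying flat, 56 mm across, 16 mm high; grip it across its outside, its 20 mm bore is too small for a finger; origin at the centre of its underside, z up
- cup: small plain steel mixing cup, 33 mm across the rim, 24 mm across the foot, 26 mm high, open at the top; origin at the centre of its underside, z up
- cutter: side cutter with red handles lying flat, 45 mm wide, 108 mm long, 10 mm thick; origin at its middle on the underside, z up, y lengthwise: the handles, side by side in x, run from y = -27 to +54 mm, the steel jaws, 20 mm wide, reach to y = -54 mm. It balances about 10 mm on the +y side of the origin, and is well gripped there across both handles
- glue: square white glue bottle with a green cap, standing: body 44 x 44 mm and 41 mm high, round cap 25 mm across above it, 62 mm high in all; origin at the centre of its underside, x and y square to the body's faces, z up
- paint: round dropper bottle of grey paint with a black cap, standing: 25 mm across, 82 mm high (body to 56 mm, cap 23 mm across above); origin at the centre of its underside, z up. The only paint bottle standing loose among the stock, outside the crate at the back
- kit_cabinet_drawer3 (a joint): opening of the top drawer of the kit cabinet: 0 is fully shut, 0.13 m fully open; it starts 0.118 to 0.13 m open and slides easily, with under 1 N of friction. The cabinet's roof covers the part of the drawer that is not pulled out, so things can be set down from above where x of drawer_front's frame is less than this opening
- drawer_front (a point): middle of the top edge of that drawer's front panel (2.5 mm thick); moves with it. x points into the drawer along its slide, z up, y to the left. The drawer has a grey insert: inside it x is 4 to 178 mm, y -58 to 58 mm, its floor 29 mm below this point, its rim 28 mm above that floor. A lip juts out 12 mm in front, 33 mm below this point. Push the panel's outside near its middle to shut it
- caddy: plywood caddy, an open tray fixed to the table, 136 mm (x) by 174 mm (y), 24 mm high, dividers 21 mm high, walls 4 mm; origin at the centre of its underside, floor inside at z = 4 mm, lined with grey felt. Cells (centre, size in x by y, mm): wide: (0, -33), 128 by 100; middle-sized: (-26, 52), 76 by 62; narrow: (40, 52), 48 by 62
- kit_cabinet: small grey drawer cabinet with three drawers at the back left of the work, its top drawer open towards the robot (not the like one close to the robot with a clear box on top); fixed; 195 mm (x) by 138 mm (y), top at z = 150 mm. Origin at the centre of its underside, front face at x = -90 mm, x points away from the robot. The 4 mm roof starts at the front face
Not all that is in view belongs to the job. Of the things shaped like the paint, the grey one is meant.

How it is judged:
By the outcome, as a careful person would: the job done as asked, in the order asked, and still so for the second after the job is handed in, with the robot touching nothing.
It also fails if it takes over 122 s, if anything falls off the work surface, if the arm or the gripper's body presses on something with over 40 N, if the wrist force passes 120 N, or if a joint passes its speed limit or range.

### The arm

A 6-joint arm with a two-finger parallel gripper is mounted at the origin on a cart in front of the work surface, level with it; the furniture and walls round the work are solid. World frame = base frame: x ahead of the robot, y to its left, z up, the work surface at z = 0. Lengths are in m, angles in rad, forces in N, time in s.
With the tool pointing down it reaches from about 0.35 to 0.975 m from the base axis. Payload 4.9 kg.
Tool frame: the origin (TCP) lies on the mounting face of the last link; the fingertips stand 173 mm ahead of it and the grasp point (between the pads) lies 155 mm ahead of it (tcp_to_grasp is the distance from the TCP to the grasp point, in m); z points along the fingers, y is the line along which they close (so a half turn about z gives the same grasp; the last joint's range is limited). The gripper opens to 85 mm and grips with 20 to 120 N. Pads are 22 mm wide; open, the fingers measure 114 mm over their backs; the gripper's body (76 mm by 85 mm) begins 54 mm behind the grasp point. The pads swing forward as they close: fully open they stand 13 mm farther back than shut.
Start: joints at [-1.444, 0.053, 1.613, -0, 1.476, -0.119], TCP at [0.152, -0.606, 0.405] pointing down, gripper open.
Joint ranges: [-3.01, 3.01], [-1.01, 2.22], [0.06, 2.58], [-1.02, 4.17], [0.09, 2.62], [-3.14, 3.14]. Speed limits (rad/s): [2.57, 2.57, 3.14, 3.14, 3.14, 3.14].

### API

Orientations are given as a rotation vector (axis times angle).
In Python, from station import get_obs, get_image, calibration, finish_job, tcp_to_grasp gives the robot as it stands. The module is installed in compiled form; this text tells all that it offers.
- The arm moves only by the tool arm_command, never from a script. Its argument "plan" is a list that holds one entry, the list of rows, each a list of 6 numbers: the shift along the tool's x, y, z in cm, then the turn, a rotation vector about the tool's x, y, z in rad. A call has 1 to 12 rows; each row is the pose to reach, as a shift and turn from the pose commanded when the call began, along the tool's axes at that moment; what a row does not reach only later rows make up. A row lasts 1/12 s, in which the tool goes at most 41.7 mm and 7.16 degrees, less where a joint would pass 70% of its speed; a pose out of reach is approached as far as the arm can. A call with a gripper value outside its range is refused whole. "gripper" is the closure, from -1 (fully open) to 1 (shut), set as the call begins (left out, the last holds). The fingers move at their own pace and stop on an object; "force" is the grip in N (left out, the last holds). Time passes only in rows, so rows that repeat a pose let the fingers close. It gives the time, the measured TCP pose, the force, the opening and the grip force at its end, in the units of the state.
- get_obs(): the state, without advancing time (a new reading comes with each control period).
- get_image(name): name is "scene" or "side" or "wrist"; returns (picture, depth): 480x640x3 uint8, blue, green, red; 480x640 float32, m along the optical axis (not along the pixel's ray), 0 where there is no reading.
- calibration(name): a dict with "fx", "fy", "cx", "cy" (pixels), "pose" (4x4, takes a point from camera to world coordinates). Camera axes: x right, y up, looking along -z (the intrinsics and any distortion apply to the point x, -y, -z); pixel columns grow to the right and rows downward; lengths in m; the calibration is good to about 2 mm. A picture is of the moment at which its call begins: read the wrist's pose just before it. calibration takes no time and is no camera call; for the wrist camera it gives the pose at the moment of the call.
- finish_job(): hands the job in; it is judged then, once.
The state is a dict: "t": time; "q": joint angles; "dq": joint speeds; "effort": joint torques, N m; "tool_pos": TCP position; "tool_rot": TCP orientation; "contact_force": force on the tool from outside, world axes, zero at the start; "wrist_torque": the same for the moment, N m; "opening": finger opening in m; "grip_force": force on a finger pad.
Only numpy, scipy, OpenCV 4.12 (cv2) and the standard library are available. Lean on these libraries where they do the work, as an engineer would, in place of code of your own. Each camera call takes 0.05 s, during which the arm holds its last target. There are 200 camera calls.

## Working session

There is one attempt and no reset: what is moved stays moved. The work goes in short steps, Python scripts to look and compute and a tool call to move; the robot and the scene stay as the last step left them, time stands still between calls to the robot, and variables do not carry over. Pictures are saved under pics/ and viewed, at most 14 in all, crops included, and the job is handed in when it is done.

Besides the shell and the picture viewer there is one more tool, called after "Call:" as a command line: name --argument value ..., lists and objects as JSON in quotes. arm_command: Moves the arm, as the interface text tells. Its arguments: {"type":"object","properties":{"plan":{"type":"array"},"gripper":{"type":"number"},"force":{"type":"number"}},"required":["plan"]}

```bash
mkdir -p pics; cat > h.py <<'E'
import numpy as np, cv2
from scipy.spatial.transform import Rotation as R
from station import *
def snap(n,f):
    c=calibration(n); im,d=get_image(n); cv2.imwrite(f'pics/{f}.png',im); np.savez(f'pics/{f}.npz',d=d,im=im,**c); return im,d,c
def load(f): z=np.load(f'pics/{f}.npz'); return z['im'],z['d'],z
def world(u,v,d,c):
    u=np.asarray(u,float);v=np.asarray(v,float)
    p=np.stack([(u-c['cx'])/c['fx']*d,-(v-c['cy'])/c['fy']*d,-d],-1)
    return p@c['pose'][:3,:3].T+c['pose'][:3,3]
def cloud(f):
    im,d,c=load(f); v,u=np.mgrid[:480,:640]; return world(u,v,d,c)
def crop(f,u0,v0,u1,v1,s,o):
    im=load(f)[0]; cv2.imwrite(f'pics/{o}.png',cv2.resize(im[v0:v1,u0:u1],None,fx=s,fy=s,interpolation=cv2.INTER_CUBIC))
E
python3 - <<'E'
from h import *
o=get_obs();print(o['tool_pos'],o['tool_rot'],o['t'],tcp_to_grasp)
for n in('scene','side'):
    im,d,c=snap(n,n+'0');print(n,{k:(v if k!='pose' else np.round(v,3).tolist()) for k,v in c.items()})
E
```

```text
[ 0.15205041 -0.60594185  0.40348747] [-3.11587132e+00 -3.84858125e-01  3.72310855e-07] 0.0 0.1547
scene {'fx': 518.3556686812733, 'fy': 518.3556686812733, 'cx': 310.1477270425816, 'cy': 238.11270786013068, 'pose': [[-0.356, -0.829, 0.431, 1.168], [0.934, -0.322, 0.152, 0.167], [0.013, 0.457, 0.889, 1.27], [0.0, 0.0, 0.0, 1.0]]}
side {'fx': 483.30723908443446, 'fy': 483.30723908443446, 'cx': 320.85097277511215, 'cy': 235.24909507445787, 'pose': [[1.0, 0.0, -0.017, 0.575], [-0.015, 0.494, -0.87, -0.848], [0.008, 0.87, 0.493, 0.599], [0.0, 0.0, 0.0, 1.0]]}
```

View pics/scene0.png

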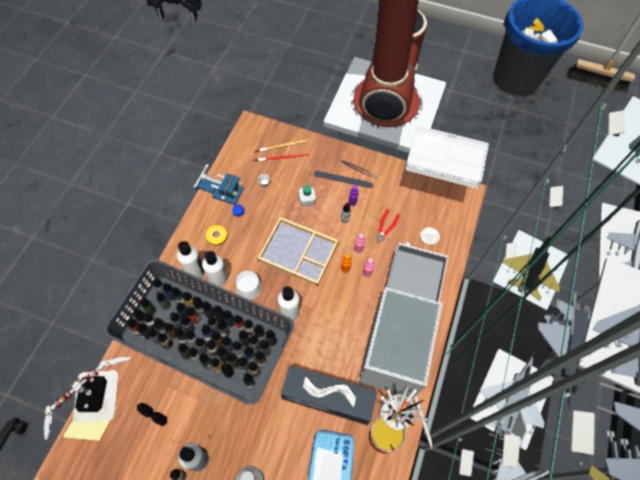

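View pics/side0.png

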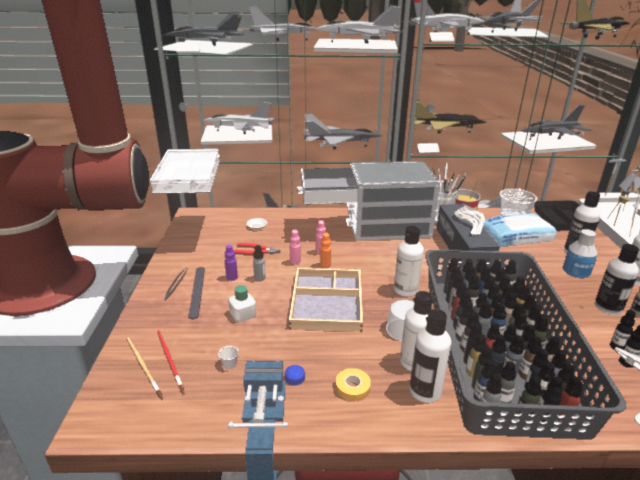

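The scene view shows the tape at (216,235), cup (264,180), glue (307,196), cutter (388,225), caddy (298,250) and open drawer (416,270). Bottles shaped like the paint are purple (354,195), grey (346,212), pinks (360,242) and (369,267), and orange (347,262). The grey one at (346,212), side (259,263), fits. I'll confirm it in a crop.

```bash
python3 - <<'E'
from h import *
im=load('side0')[0]; a=cv2.resize(im[215:400,210:410],(800,740))
crop('side0',210,210,410,360,4,'c_side')
crop('scene0',180,160,460,370,2.8,'c_scene')
P=cloud('scene0');S=cloud('side0')
def box(n,im,P,u0,v0,u1,v1,zmin):
    q=P[v0:v1,u0:u1].reshape(-1,3);q=q[(q[:,2]>zmin)&np.isfinite(q).all(1)]
    if len(q)==0: print(n,'none');return
    print(n,len(q),'lo',np.round(np.percentile(q,1,0),4),'hi',np.round(np.percentile(q,99,0),4),'med',np.round(np.median(q,0),4))
im=0
box('tape',im,P,200,222,232,248,.008)
box('cup',im,P,255,171,274,189,.01)
box('glue',im,P,296,180,319,209,.03)
box('gluecap',im,P,296,180,319,209,.055)
box('paint',im,P,338,200,353,224,.07)
box('cutter',im,P,374,206,402,245,.006)
box('caddy',im,P,255,215,342,285,.018)
box('cab',im,P,365,285,442,385,.14)
box('drawer',im,P,385,240,448,300,.1)
box('table',im,P,320,330,350,350,-.1)
box('s tape',im,S,333,365,374,402,.008)
box('s cup',im,S,217,345,240,372,.02)
box('s glue',im,S,226,284,258,322,.055)
box('s paint',im,S,250,244,268,284,.07)
E
```

```text
tape 278 lo [ 0.6149 -0.3168  0.0086] hi [ 0.6684 -0.262   0.0217] med [ 0.6436 -0.2879  0.0148]
cup 73 lo [ 0.418  -0.2526  0.0102] hi [1.1682 0.1675 1.2703] med [ 0.4288 -0.2369  0.0194]
glue 211 lo [ 0.4211 -0.1248  0.0304] hi [ 0.4648 -0.0764  0.0654] med [ 0.4479 -0.0984  0.039 ]
gluecap 58 lo [ 0.429  -0.1125  0.0559] hi [ 0.4533 -0.0886  0.0668] med [ 0.443  -0.1004  0.0617]
paint 33 lo [0.4559 0.0137 0.0709] hi [1.1682 0.1675 1.2703] med [0.4652 0.0219 0.0797]
cutter 181 lo [0.392  0.1137 0.0061] hi [1.1682 0.183  1.2703] med [0.4422 0.1313 0.0087]
caddy 593 lo [ 0.5341 -0.1517  0.0181] hi [1.1682 0.1675 1.2703] med [ 0.6236 -0.0461  0.0228]
cab 5267 lo [0.677  0.1873 0.144 ] hi [0.8729 0.3253 0.1566] med [0.7807 0.2576 0.1509]
drawer 2786 lo [0.5497 0.182  0.1092] hi [0.7034 0.3067 0.1542] med [0.6077 0.2418 0.1156]
table 600 lo [ 0.7639  0.0701 -0.0063] hi [0.8288 0.1475 0.0057] med [ 7.968e-01  1.089e-01 -3.000e-04]
s tape 762 lo [ 0.61   -0.3219  0.0083] hi [ 0.6638 -0.2669  0.0187] med [ 0.6373 -0.2975  0.0155]
s cup 118 lo [ 0.4162 -0.8485  0.0204] hi [ 0.5746 -0.2209  0.5992] med [ 0.4315 -0.2323  0.0235]
s glue 110 lo [ 0.4264 -0.8485  0.0554] hi [ 0.5746 -0.0926  0.5992] med [ 0.4388 -0.1088  0.0613]
s paint 55 lo [ 0.4519 -0.8485  0.0704] hi [0.5746 0.0225 0.5992] med [0.4591 0.013  0.0782]
```

View pics/c_side.png

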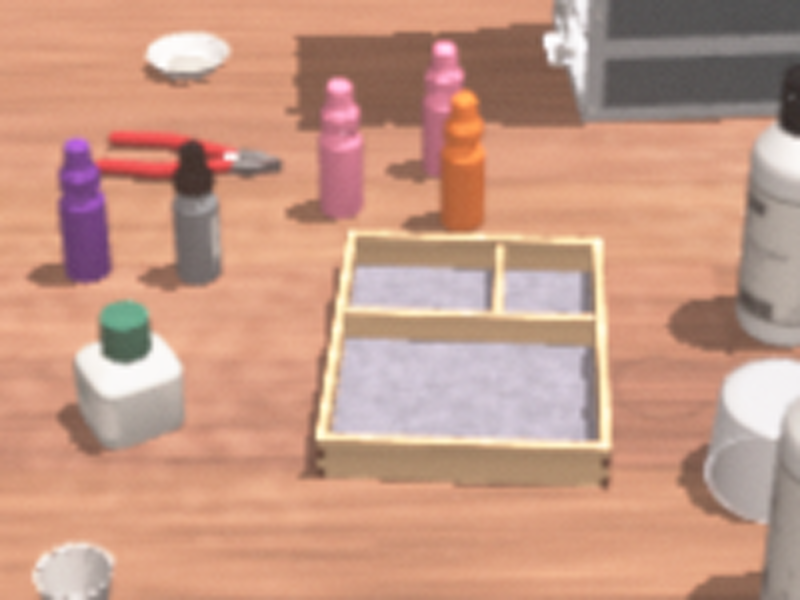

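View pics/c_scene.png

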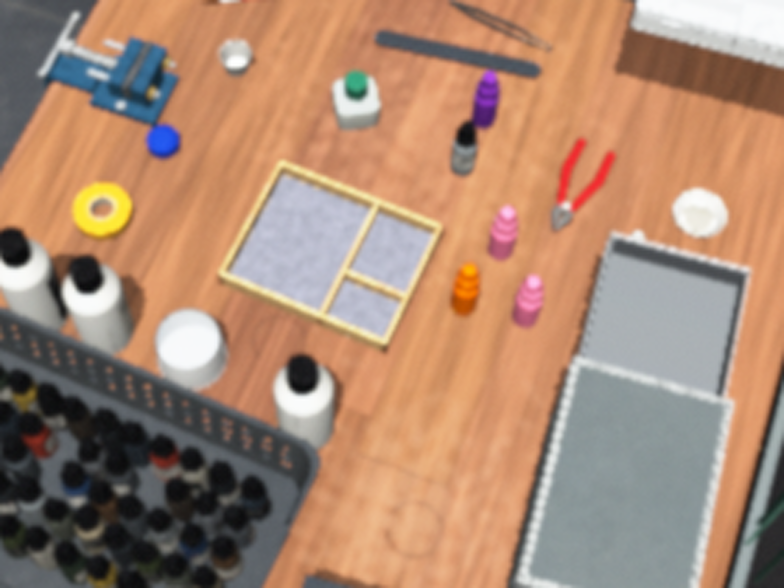

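The crop confirms it: the grey bottle with the black cap, at scene crop (465,150), is the paint. Purple, orange and pink are decoys.

```bash
cat >> h.py <<'E'
def mv(pos,yaw=None,grasp=True,z_off=0):
    """shift (cm, tool axes) and turn to bring grasp point to world pos, tool down, tool-y axis at world angle yaw(deg, mod 180)"""
    o=get_obs(); Rt=R.from_rotvec(o['tool_rot']); M=Rt.as_matrix()
    if yaw is None: Rn=Rt
    else:
        cur=np.degrees(np.arctan2(M[1,1],M[0,1])); d=(yaw-cur+90)%180-90; a=np.radians(cur+d)
        y=np.array([np.cos(a),np.sin(a),0]); z=np.array([0,0,-1.]); Rn=R.from_matrix(np.stack([np.cross(y,z),y,z],1))
    tcp=np.array(pos,float)-Rn.as_matrix()[:,2]*tcp_to_grasp
    s=Rt.inv().apply(tcp-o['tool_pos'])*100; t=(Rt.inv()*Rn).as_rotvec()
    print('shift',np.round(s,2),'turn',np.round(t,3),'q6',round(o['q'][5],2))
def here():
    o=get_obs();M=R.from_rotvec(o['tool_rot']).as_matrix()
    print('grasp',np.round(o['tool_pos']+M[:,2]*tcp_to_grasp,4),'yaw',round(float(np.degrees(np.arctan2(M[1,1],M[0,1]))),1),'t',o['t'],'open',o['opening'],'gf',o['grip_force'],'F',np.round(o['contact_force'],1))
E
python3 - <<'E'
from h import *
P=cloud('scene0')
def rect(n,u0,v0,u1,v1,lo,hi):
    q=P[v0:v1,u0:u1].reshape(-1,3);q=q[(q[:,2]>lo)&(q[:,2]<hi)]
    print(n,[np.round(x,4) for x in cv2.minAreaRect((q[:,:2]*1).astype(np.float32))])
rect('cab',365,285,442,385,.145,.16)
rect('drawer',380,240,450,300,.105,.13)
rect('caddy',255,215,342,285,.018,.03)
rect('glue',296,180,319,209,.036,.046)
rect('cutter',374,206,402,245,.006,.012)
for n,u,v in [('b1',187,246),('b2',212,254),('jar',248,278),('b3',289,295),('blue',238,211),('purple',354,188),('pink1',360,237),('pink2',370,262),('orange',347,256),('jaw',380,238),('hL',386,211),('hR',398,217)]:
    print(n,np.round(np.median(P[v-1:v+2,u-1:u+2].reshape(-1,3),0),3))
o=get_obs();c=calibration('wrist');T=np.eye(4);T[:3,:3]=R.from_rotvec(o['tool_rot']).as_matrix();T[:3,3]=o['tool_pos']
print(np.round(np.linalg.inv(T)@c['pose'],3),c['fx'],c['cx'],c['cy'])
here(); mv([.64,-.29,.15],0)
E
```

```text
cab [array([0.7671, 0.2571]), array([0.2101, 0.1352]), np.float64(4.0567)]
drawer [array([0.6211, 0.2443]), array([0.155 , 0.1258]), np.float64(1.3983)]
caddy [array([ 0.6004, -0.0589]), array([0.2014, 0.2266]), np.float64(21.8959)]
glue [array([ 0.4451, -0.0999]), array([0.0385, 0.043 ]), np.float64(26.5777)]
cutter [array([0.4396, 0.1194]), array([0.0735, 0.1137]), np.float64(65.6522)]
b1 [ 0.755 -0.289  0.158]
b2 [ 0.746 -0.23   0.141]
jar [ 0.74  -0.147  0.051]
b3 [ 0.779 -0.017  0.146]
blue [ 0.554 -0.264  0.017]
purple [0.407 0.021 0.082]
pink1 [0.542 0.084 0.08 ]
pink2 [0.601 0.129 0.082]
orange [0.605 0.07  0.082]
jaw [0.484 0.13  0.007]
hL [0.398 0.121 0.008]
hR [0.404 0.158 0.009]
[[ 0.001  0.953  0.303  0.077]
 [ 1.    -0.001 -0.001 -0.001]
 [-0.001  0.303 -0.953  0.03 ]
 [ 0.     0.     0.     1.   ]] 385.9256504767977 317.41029163297503 238.73730086930456
grasp [ 0.152  -0.6057  0.2489] yaw -75.9 t 0.1 open 0.08575834743952702 gf 0.0 F [-0.6 -0.6  0.1]
shift [ 55.01 -18.76   9.94] turn [-1.000e-03 -1.000e-03 -1.325e+00] q6 -0.12
```

Call:
arm_command --plan '[[[55,-18.8,4,0,0,-1.32],[55,-18.8,4,0,0,-1.32],[55,-18.8,4,0,0,-1.32],[55,-18.8,4,0,0,-1.32],[55,-18.8,4,0,0,-1.32],[55,-18.8,4,0,0,-1.32],[55,-18.8,4,0,0,-1.32],[55,-18.8,4,0,0,-1.32],[55,-18.8,4,0,0,-1.32],[55,-18.8,4,0,0,-1.32],[55,-18.8,4,0,0,-1.32],[55,-18.8,4,0,0,-1.32]]]' --gripper -1 --force 30

```text
t: 1.1
tool_pos: [0.572, -0.3332, 0.3696]
tool_rot: [-2.224, -2.218, 0.0]
contact_force: [0.5, -1.5, -0.2]
opening: 0.0855
grip_force: 0.0
```

```bash
python3 - <<'E'
from h import *
here(); mv([.64,-.292,.15],0)
E
```

```text
grasp [ 0.5719 -0.3332  0.2149] yaw -0.1 t 1.1 open 0.08546471787501532 gf 0.0 F [ 0.5 -1.5 -0.2]
shift [4.14 6.79 6.49] turn [-0.001 -0.    -0.002] q6 -0.64
```

Call:
arm_command --plan '[[[4.1,6.8,4.0,0,0,0],[4.1,6.8,4.0,0,0,0],[4.1,6.8,4.0,0,0,0],[4.1,6.8,4.0,0,0,0]]]'

```text
t: 1.43
tool_pos: [0.6398, -0.2921, 0.3267]
tool_rot: [-2.219, -2.216, 0.002]
contact_force: [0.1, -1.7, -0.4]
opening: 0.0855
grip_force: 0.0
```

```bash
python3 - <<'E'
from h import *
here(); im,d,c=snap('wrist','w1'); here()
v,u=np.mgrid[:480,:640];P=world(u,v,d,c)
hsv=cv2.cvtColor(im,cv2.COLOR_BGR2HSV);m=cv2.inRange(hsv,(20,120,80),(35,255,255))>0
q=P[m&(P[...,2]>.012)&(P[...,2]<.022)];print(len(q),np.median(q,0),cv2.minEnclosingCircle(q[:,:2].astype(np.float32)))
for lo,hi in((1,99),(3,97)): print(np.percentile(q,lo,0),np.percentile(q,hi,0))
E
```

```text
grasp [ 0.6391 -0.2916  0.172 ] yaw -0.1 t 1.4333 open 0.08549057869449292 gf 0.0 F [ 0.1 -1.7 -0.4]
grasp [ 0.6386 -0.2932  0.1738] yaw -0.2 t 1.4833 open 0.08523594800383068 gf 0.0 F [-0.4 -0.1  0.2]
2185 [ 0.64690997 -0.28209672  0.01681184] ((0.6386527419090271, -0.29155242443084717), 0.0276680588722229)
[ 0.6142467  -0.31741916  0.01523388] [ 0.66449999 -0.26543451  0.01837069]
[ 0.6170984  -0.31620833  0.01552415] [ 0.66336515 -0.2664596   0.01800777]
```

View pics/w1.png

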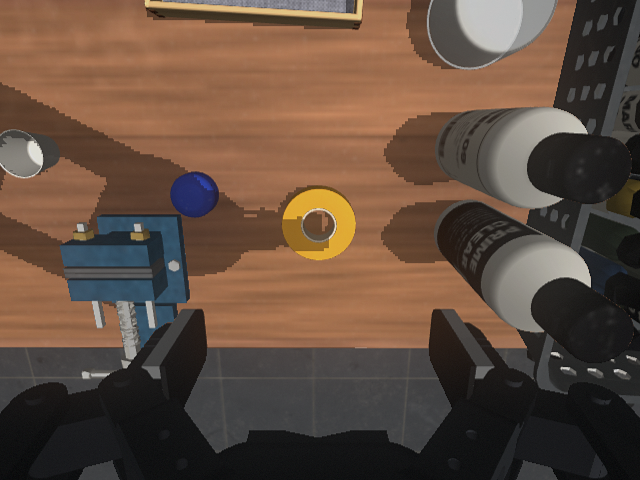

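The tape is centred under the gripper at (319,224), with the bottles to the right clear of the finger. Descending.

Call:
arm_command --plan '[[[0,0,10,0,0,0],[0,0,10,0,0,0],[0,0,10,0,0,0],[0,0,13,0,0,0],[0,0,14.5,0,0,0],[0,0,15.7,0,0,0],[0,0,15.7,0,0,0]]]' --gripper -0.8

```text
t: 2.07
tool_pos: [0.6374, -0.2946, 0.1712]
tool_rot: [-2.226, -2.212, 0.002]
contact_force: [-1.6, -0.7, 0.6]
opening: 0.0767
grip_force: 0.0
```

Call:
arm_command --plan '[[[0,0,0,0,0,0],[0,0,0,0,0,0],[0,0,0,0,0,0],[0,0,0,0,0,0],[0,0,0,0,0,0],[0,0,0,0,0,0]]]' --gripper 0.6 --force 30

```text
t: 2.57
tool_pos: [0.6398, -0.2948, 0.1761]
tool_rot: [2.224, 2.213, 0.001]
contact_force: [0.8, 0.4, 6.3]
opening: 0.0543
grip_force: 32.3
```

```bash
python3 - <<'E'
from h import *
here()
E
```

```text
grasp [ 0.6404 -0.2952  0.0214] yaw -0.3 t 2.5667 open 0.05428545090819096 gf 32.3138827085495 F [0.8 0.4 6.3]
```

Call:
arm_command --plan '[[[0,0,-4,0,0,0],[0,0,-8,0,0,0],[0,0,-12,0,0,0],[6,0,-16,0,0,0],[42,-3,-26,0,0,0],[42,-3,-26,0,0,0],[42,-3,-26,0,0,0],[42,-3,-26,0,0,0],[42,-3,-26,0,0,0],[42,-3,-26,0,0,0],[42,-3,-26,0,0,0],[42,-3,-26,0,0,0]]]'

```text
t: 3.57
tool_pos: [0.615, 0.0607, 0.4136]
tool_rot: [-2.227, -2.216, -0.0]
contact_force: [0.8, -0.0, -0.8]
opening: 0.0546
grip_force: 32.3
```

Call:
arm_command --plan '[[[4,0,0,0,0,0],[4,0,0,0,0,0],[4,0,0,0,0,0],[4,0,0,0,0,0]]]'

```text
t: 3.9
tool_pos: [0.6158, 0.0987, 0.4125]
tool_rot: [-2.226, -2.216, 0.002]
contact_force: [0.0, 0.9, -1.3]
opening: 0.0545
grip_force: 32.3
```

```bash
python3 - <<'E'
from h import *
here(); im,d,c=snap('wrist','w2'); here()
P=cloud('w2')
q=P[(P[...,2]>.142)&(P[...,2]<.156)&(P[...,0]>.66)&(P[...,1]>.17)];print('cab',len(q),[np.round(x,4) for x in cv2.minAreaRect(q[:,:2].astype(np.float32))],q.min(0),q.max(0))
q=P[(P[...,2]>.06)&(P[...,2]<.135)&(P[...,0]>.5)&(P[...,0]<.66)&(P[...,1]>.17)]
h,e=np.histogram(q[:,2],bins=25);print(np.c_[h,np.round(e[:-1],4)].tolist())
E
```

```text
grasp [0.6157 0.0986 0.2578] yaw -0.2 t 3.9 open 0.054468952182250494 gf 32.31689214706421 F [ 0.   0.9 -1.3]
grasp [0.6158 0.0979 0.2577] yaw -0.3 t 3.95 open 0.0542029356192488 gf 32.316901087760925 F [ 0.6 -0.7 -0.7]
cab 20543 [array([0.728 , 0.2078]), array([0.0536, 0.1358]), np.float64(89.5658)] [0.660004   0.18130501 0.1420086 ] [0.79581754 0.23492333 0.15592131]
[[5.0, 0.1014], [9.0, 0.1027], [8.0, 0.1041], [7.0, 0.1054], [7.0, 0.1068], [8.0, 0.1081], [18.0, 0.1095], [141.0, 0.1108], [236.0, 0.1122], [4087.0, 0.1135], [10250.0, 0.1148], [2036.0, 0.1162], [97.0, 0.1175], [69.0, 0.1189], [77.0, 0.1202], [68.0, 0.1216], [78.0, 0.1229], [74.0, 0.1242], [74.0, 0.1256], [75.0, 0.1269], [90.0, 0.1283], [119.0, 0.1296], [140.0, 0.131], [157.0, 0.1323], [190.0, 0.1336]]
```

View pics/w2.png

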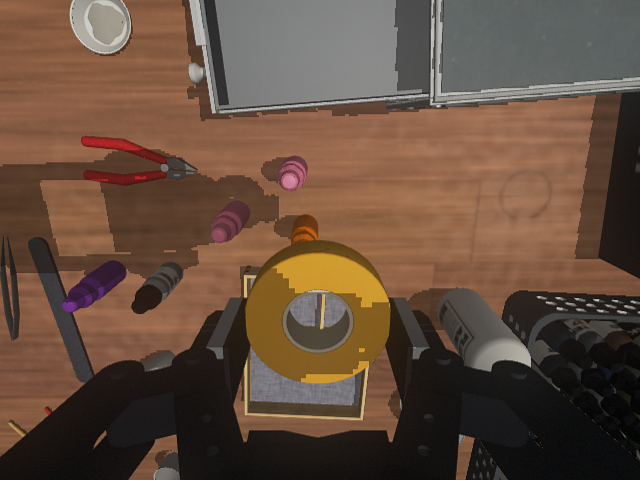

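The drawer is at upper left (190–430, 0–110) and only partly in view. The tape is well held, so I'll move further over it.

Call:
arm_command --plan '[[[4,0,0,0,0,0],[8.5,0,-2,0,0,0],[8.5,0,-2,0,0,0],[8.5,0,-2,0,0,0]]]'

```text
t: 4.28
tool_pos: [0.6169, 0.1842, 0.4344]
tool_rot: [2.225, 2.216, 0.003]
contact_force: [0.2, -0.2, -1.0]
opening: 0.0542
grip_force: 32.3
```

```bash
python3 - <<'E'
from h import *
here(); im,d,c=snap('wrist','w3'); here()
P=cloud('w3')
m=(P[...,2]>.1385)&(P[...,2]<.147)&(P[...,0]>.5)&(P[...,0]<.67)&(P[...,1]>.17)
q=P[m];r=cv2.minAreaRect(q[:,:2].astype(np.float32));print('rim',len(q),r,q.min(0),q.max(0),np.median(q[:,2]));print(np.round(cv2.boxPoints(r),4))
m2=(P[...,2]>.147)&(P[...,2]<.156)&(P[...,0]>.65)&(P[...,1]>.17);q=P[m2];print('roof',q.min(0),q.max(0));
h=im.copy();h[m]=(0,0,255);h[m2]=(0,255,0);cv2.imwrite('pics/w3m.png',h)
m=(P[...,2]>.111)&(P[...,2]<.119)&(P[...,0]>.5)&(P[...,0]<.66)&(P[...,1]>.17);q=P[m];r=cv2.minAreaRect(q[:,:2].astype(np.float32));print('floor',r,np.median(q[:,2]));print(np.round(cv2.boxPoints(r),4))
E
```

```text
grasp [0.6172 0.1842 0.2797] yaw -0.2 t 4.2833 open 0.05415695427158417 gf 32.307817339897156 F [ 0.2 -0.2 -1. ]
grasp [0.617  0.1829 0.2787] yaw -0.3 t 4.3333 open 0.05456505029062679 gf 32.30602741241455 F [ 0.3 -0.1 -0.5]
rim 3453 ((0.6112880110740662, 0.2473745346069336), (0.12876899540424347, 0.12641669809818268), 5.152868270874023) [0.54383626 0.17876378 0.13850315] [0.66999619 0.31608151 0.14693541] 0.14329906443583934
[[0.5415 0.3045]
 [0.5528 0.1786]
 [0.6811 0.1902]
 [0.6697 0.3161]]
roof [0.66898492 0.18210213 0.14701159] [0.83652146 0.32616301 0.15510343]
floor ((0.600226879119873, 0.24411681294441223), (0.1279592663049698, 0.11675240844488144), 4.095918655395508) 0.11536707689296699
[[0.5322 0.2978]
 [0.5406 0.1813]
 [0.6682 0.1905]
 [0.6599 0.3069]]
```

View pics/w3m.png

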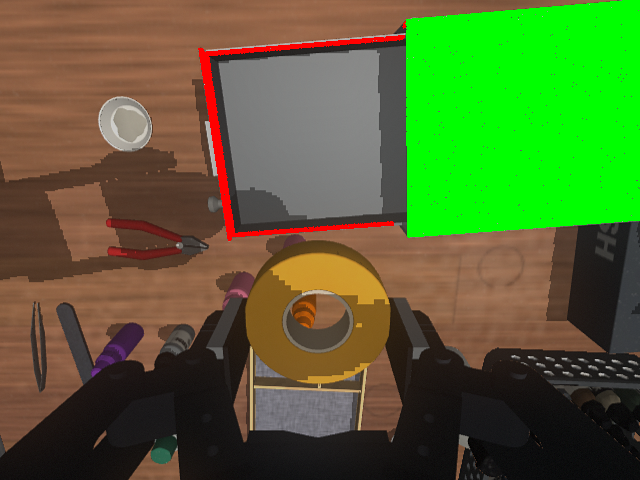

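```bash
python3 - <<'E'
from h import *
im,d,c=load('w3')
def pl(u,v,z):
    o=c['pose'][:3,3];r=world(u,v,1.0,c)-o;return np.round(o+r*(z-o[2])/r[2],4)
for u,v,z in[(202,50,.1443),(231,238,.1443),(405,37,.1433),(405,222,.1433),(407,22,.15),(407,236,.15),(219,62,.1153),(240,225,.1153),(378,50,.1153),(640,0,.15),(640,221,.15)]: print(u,v,pl(u,v,z))
cv2.imwrite('pics/w3c.png',cv2.resize(im[10:260,180:450],None,fx=2.4,fy=2.4,interpolation=cv2.INTER_CUBIC))
E
```

```text
202 50 [0.5466 0.3009 0.1443]
231 238 [0.5558 0.1803 0.1443]
405 37 [0.6706 0.308  0.1433]
405 222 [0.6783 0.1913 0.1433]
407 22 [0.6698 0.3147 0.15  ]
407 236 [0.6787 0.1831 0.15  ]
219 62 [0.5498 0.2978 0.1153]
240 225 [0.5568 0.1817 0.1153]
378 50 [0.6585 0.305  0.1153]
640 0 [0.8041 0.3258 0.15  ]
640 221 [0.8374 0.1932 0.15  ]
```

View pics/w3c.png

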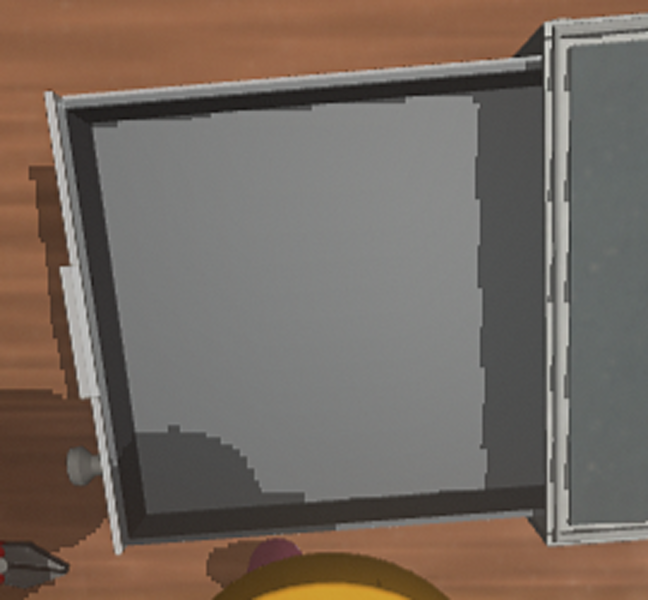

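The panel edge runs from (202,50) to (231,238), the roof edge is at column 407, and the drawer is empty.

```bash
cat >> h.py <<'E'
D=np.array([.5518,.2406,.1443]);Y=np.radians(4.1)
def loc(x,y,z): return [D[0]+x*np.cos(Y)-y*np.sin(Y),D[1]+x*np.sin(Y)+y*np.cos(Y),z]
E
python3 -c "
from h import *
here();mv(loc(.063,.025,.16),4.1)"
```

```text
grasp [0.617  0.1829 0.2787] yaw -0.3 t 4.3333 open 0.05456505029062679 gf 32.30602741241455 F [ 0.3 -0.1 -0.5]
shift [ 8.71 -0.45 11.86] turn [ 0.001  0.001 -0.077] q6 0.18
```

Call:
arm_command --plan '[[[4,-0.4,0,0,0,-0.07],[8,-0.4,2,0,0,-0.077],[8.7,-0.45,6,0,0,-0.077],[8.7,-0.45,9.5,0,0,-0.077],[8.7,-0.45,11.8,0,0,-0.077],[8.7,-0.45,11.8,0,0,-0.077],[8.7,-0.45,11.8,0,0,-0.077]]]'

```text
t: 4.92
tool_pos: [0.6123, 0.2687, 0.3124]
tool_rot: [-2.141, -2.296, 0.007]
contact_force: [0.9, 0.5, -0.2]
opening: 0.0541
grip_force: 32.3
```

```bash
python3 -c "
from h import *
here();mv(loc(.063,.025,.137),4.1)"
```

```text
grasp [0.6116 0.2684 0.1578] yaw 4.0 t 4.9167 open 0.054137391200682915 gf 32.30092227458954 F [ 0.9  0.5 -0.2]
shift [0.14 0.08 2.07] turn [-0.005  0.002 -0.002] q6 0.23
```

Call:
arm_command --plan '[[[0.1,0.1,0.8,0,0,0],[0.1,0.1,1.4,0,0,0],[0.1,0.1,1.8,0,0,0],[0.1,0.1,2.1,0,0,0],[0.1,0.1,2.1,0,0,0],[0.1,0.1,2.1,0,0,0]]]'

```text
t: 5.42
tool_pos: [0.6134, 0.2716, 0.2942]
tool_rot: [2.14, 2.299, -0.0]
contact_force: [1.2, -2.4, -1.1]
opening: 0.0543
grip_force: 32.3
```

Call:
arm_command --plan '[[[0,0,0,0,0,0],[0,0,0,0,0,0],[0,0,0,0,0,0],[0,0,0,0,0,0],[0,0,0,0,0,0]]]' --gripper -0.5

```text
t: 5.83
tool_pos: [0.6133, 0.272, 0.2942]
tool_rot: [2.14, 2.3, 0.001]
contact_force: [0.1, -0.2, -0.1]
opening: 0.064
grip_force: 0.0
```

```bash
python3 -c "
from h import *
here()"
```

```text
grasp [0.6134 0.272  0.1395] yaw 4.1 t 5.8333 open 0.06397451112354449 gf 0.0 F [ 0.1 -0.2 -0.1]
```

Call:
arm_command --plan '[[[0,0,-4,0,0,0],[0,0,-8,0,0,0],[-4,0,-12,0,0,0],[-8,0,-13,0,0,0],[-8,0,-13,0,0,0]]]'

```text
t: 6.25
tool_pos: [0.6199, 0.1892, 0.4297]
tool_rot: [2.138, 2.293, 0.009]
contact_force: [0.6, 0.3, 1.2]
opening: 0.0637
grip_force: 0.0
```

```bash
python3 - <<'E'
from h import *
here(); im,d,c=snap('wrist','w4')
P=cloud('w4');m=(P[...,2]>.125)&(P[...,2]<.137)&(P[...,0]>.55)&(P[...,0]<.67)&(P[...,1]>.17)&(cv2.inRange(cv2.cvtColor(im,cv2.COLOR_BGR2HSV),(18,120,60),(38,255,255))>0)
q=P[m];ce=cv2.minEnclosingCircle(q[:,:2].astype(np.float32));v=np.r_[ce[0]]-D[:2];print(ce,np.median(q[:,2]),'local',v@[np.cos(Y),np.sin(Y)],v@[-np.sin(Y),np.cos(Y)])
mv([.428,-.236,.2])
E
```

```text
grasp [0.6212 0.1892 0.275 ] yaw 4.0 t 6.25 open 0.06365693393418992 gf 0.0 F [0.6 0.3 1.2]
((0.6124330163002014, 0.27477651834487915), 0.028008058667182922) 0.13136754348218574 local 0.06292137696778564 0.02975394750812353
shift [-41.02 -22.21   7.28] turn [0. 0. 0.] q6 0.11
```

Call:
arm_command --plan '[[[-41,-22.2,6.5,0,0,0],[-41,-22.2,6.5,0,0,0],[-41,-22.2,6.5,0,0,0],[-41,-22.2,6.5,0,0,0],[-41,-22.2,6.5,0,0,0],[-41,-22.2,6.5,0,0,0],[-41,-22.2,6.5,0,0,0],[-41,-22.2,6.5,0,0,0],[-41,-22.2,6.5,0,0,0],[-41,-22.2,6.5,0,0,0],[-41,-22.2,6.5,0,0,0],[-41,-22.2,6.5,0,0,0]]]' --gripper -0.3

```text
t: 7.3
tool_pos: [0.425, -0.2358, 0.3569]
tool_rot: [-2.143, -2.294, 0.002]
contact_force: [-0.2, 0.8, -0.2]
opening: 0.0554
grip_force: 0.0
```

```bash
python3 - <<'E'
from h import *
here(); im,d,c=snap('wrist','w5'); P=cloud('w5')
m=(P[...,2]>.019)&(P[...,2]<.032)&(abs(P[...,0]-.428)<.04)&(abs(P[...,1]+.236)<.035)
q=P[m];print(len(q),cv2.minEnclosingCircle(q[:,:2].astype(np.float32)),np.percentile(q,[1,99],0),[int(x) for x in np.argwhere(m).mean(0)])
mv([.428,-.236,.1])
E
```

```text
grasp [ 0.4246 -0.2357  0.2022] yaw 3.9 t 7.3 open 0.0554110137309438 gf 0.0 F [-0.2  0.8 -0.2]
356 ((0.43226417899131775, -0.2376539409160614), 0.016654575243592262) [[ 0.41631621 -0.25355003  0.01921922]
 [ 0.44810133 -0.22181292  0.02857251]] [226, 328]
shift [-0.06  0.36 10.21] turn [0. 0. 0.] q6 -0.73
```

View pics/w5.png

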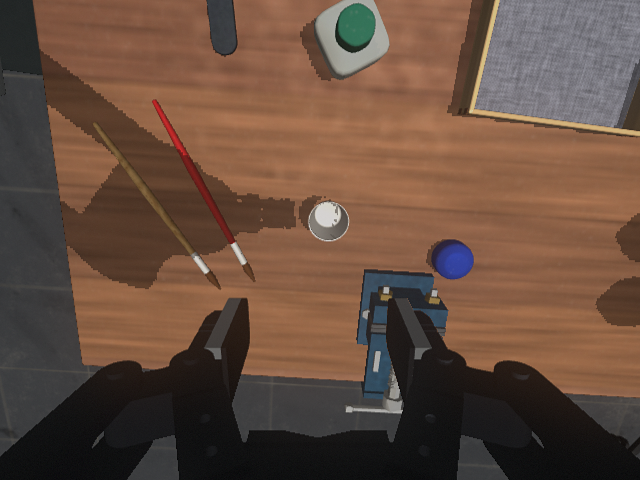

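The cup is at (328,220), upright and free. The vise is just below it, so I'll check its height.

```bash
python3 - <<'E'
from h import *
P=cloud('w5');q=P[(P[...,0]>.36)&(P[...,0]<.53)&(P[...,1]<-.256)&(P[...,1]>-.4)&(P[...,2]<.13)&(P[...,2]>.01)]
print(q.min(0),np.percentile(q,99.5,0));mv([.4323,-.2377,.0225],4)
E
```

```text
[ 0.45817057 -0.39999137  0.01001967] [ 0.52926623 -0.26736367  0.06272589]
shift [-0.25  0.76 17.96] turn [-0.003 -0.001 -0.003] q6 -0.73
```

Call:
arm_command --plan '[[[-0.2,0.8,4,0,0,0],[-0.2,0.8,8,0,0,0],[-0.2,0.8,12,0,0,0],[-0.2,0.8,15.5,0,0,0],[-0.2,0.8,17,0,0,0],[-0.2,0.8,18,0,0,0],[-0.2,0.8,18,0,0,0]]]'

```text
t: 7.93
tool_pos: [0.4345, -0.2328, 0.176]
tool_rot: [-2.135, -2.296, 0.0]
contact_force: [-0.2, 0.4, -0.5]
opening: 0.0555
grip_force: 0.0
```

Call:
arm_command --plan '[[[0,0,0,0,0,0],[0,0,0,0,0,0],[0,0,0,0,0,0],[0,0,0,0,0,0],[0,0,0,0,0,0],[0,0,0,0,0,0]]]' --gripper 0.8 --force 25

```text
t: 8.43
tool_pos: [0.4361, -0.2349, 0.1807]
tool_rot: [2.138, 2.297, 0.001]
contact_force: [0.7, 1.1, 4.5]
opening: 0.0303
grip_force: 25.0
```

```bash
python3 -c "
from h import *
here();mv(loc(.065,-.025,.25),4.1)"
```

```text
grasp [ 0.4366 -0.2352  0.026 ] yaw 4.1 t 8.4333 open 0.030283820613094183 gf 24.961099248030223 F [0.7 1.1 4.5]
shift [ 44.04  21.52 -22.44] turn [0.003 0.002 0.   ] q6 -0.72
```

Call:
arm_command --plan '[[[0,0,-3,0,0,0],[0,0,-6,0,0,0],[0,0,-10,0,0,0],[44,21.5,-23,0,0,0],[44,21.5,-23,0,0,0],[44,21.5,-23,0,0,0],[44,21.5,-23,0,0,0],[44,21.5,-23,0,0,0],[44,21.5,-23,0,0,0],[44,21.5,-23,0,0,0],[44,21.5,-23,0,0,0],[44,21.5,-23,0,0,0]]]'

```text
t: 9.43
tool_pos: [0.5706, 0.104, 0.3756]
tool_rot: [-2.14, -2.3, 0.001]
contact_force: [1.0, -0.4, -0.6]
opening: 0.0298
grip_force: 25.1
```

```bash
python3 -c "
from h import *
here();mv(loc(.065,-.027,.25),4.1)"
```

```text
grasp [0.5706 0.1039 0.2209] yaw 4.1 t 9.4333 open 0.029849614645645103 gf 25.072551135672256 F [ 1.  -0.4 -0.6]
shift [11.06  5.6  -2.92] turn [-0.     0.     0.001] q6 -0.02
```

Call:
arm_command --plan '[[[4,2,0,0,0,0],[8,4,0,0,0,0],[11.2,5.6,0,0,0,0],[11.2,5.6,3,0,0,0],[11.2,5.6,5,0,0,0],[11.2,5.6,5.5,0,0,0],[11.2,5.6,5.5,0,0,0]]]'

```text
t: 10.02
tool_pos: [0.6174, 0.2175, 0.3171]
tool_rot: [-2.138, -2.298, 0.008]
contact_force: [-1.1, -0.6, 0.2]
opening: 0.0298
grip_force: 25.1
```

```bash
python3 -c "
from h import *
here();mv(loc(.065,-.026,.1425),4.1)"
```

```text
grasp [0.6166 0.2172 0.1624] yaw 4.1 t 10.0167 open 0.02977039909257169 gf 25.072899798396975 F [-1.1 -0.6  0.2]
shift [0.18 0.13 1.99] turn [-0.006  0.001  0.   ] q6 0.15
```

Call:
arm_command --plan '[[[0.1,0.1,0.8,0,0,0],[0.1,0.1,1.4,0,0,0],[0.1,0.1,1.8,0,0,0],[0.1,0.1,2.0,0,0,0],[0.1,0.1,2.0,0,0,0],[0.1,0.1,2.0,0,0,0]]]'

```text
t: 10.52
tool_pos: [0.6194, 0.2186, 0.3006]
tool_rot: [2.14, 2.299, 0.001]
contact_force: [0.8, 0.1, -0.2]
opening: 0.0299
grip_force: 25.1
```

```bash
python3 -c "
from h import *
here()"
```

```text
grasp [0.6195 0.2186 0.1459] yaw 4.1 t 10.5167 open 0.029871075888362592 gf 25.073306942358613 F [ 0.8  0.1 -0.2]
```

Call:
arm_command --plan '[[[0,0,0.2,0,0,0],[0,0,0.4,0,0,0],[0,0,0.4,0,0,0],[0,0,0.4,0,0,0]]]'

```text
t: 10.85
tool_pos: [0.6192, 0.2187, 0.296]
tool_rot: [-2.14, -2.3, 0.0]
contact_force: [0.1, -0.2, -0.3]
opening: 0.0302
grip_force: 25.1
```

Call:
arm_command --plan '[[[0,0,0,0,0,0],[0,0,0,0,0,0],[0,0,0,0,0,0],[0,0,0,0,0,0],[0,0,0,0,0,0]]]' --gripper -0.1

```text
t: 11.27
tool_pos: [0.6193, 0.2187, 0.2963]
tool_rot: [2.14, 2.3, 0.0]
contact_force: [-1.1, 0.6, -0.6]
opening: 0.047
grip_force: 0.0
```

Call:
arm_command --plan '[[[0,0,-2,0,0,0],[0,0,-5,0,0,0],[0,0,-9,0,0,0],[-3,0,-12,0,0,0],[-5,0,-13,0,0,0],[-5,0,-13,0,0,0]]]'

```text
t: 11.77
tool_pos: [0.6239, 0.1664, 0.4322]
tool_rot: [2.139, 2.292, 0.01]
contact_force: [-0.1, 0.8, 0.6]
opening: 0.0465
grip_force: 0.0
```

```bash
python3 - <<'E'
from h import *
here(); im,d,c=snap('wrist','w6');crop('w6',150,20,450,320,2,'w6c')
P=cloud('w6')
for n,lo,hi in(('cuprim',.137,.146),('tape',.127,.135)):
    m=(P[...,2]>lo)&(P[...,2]<hi);v=P[...,:2]-D[:2];x=v@[np.cos(Y),np.sin(Y)];y=v@[-np.sin(Y),np.cos(Y)]
    m&=(x>.015)&(x<.11)&(abs(y)<.056);q=np.stack([x,y],-1)[m];print(n,len(q),q.min(0),q.max(0),P[m][:,2].max())
mv(loc(-.06,0,.25))
E
```

```text
grasp [0.6253 0.1663 0.2775] yaw 4.0 t 11.7667 open 0.046486293469071904 gf 0.0 F [-0.1  0.8  0.6]
cuprim 397 [ 0.04628598 -0.04541941] [ 0.07836928 -0.01318037] 0.1437574884018687
tape 5526 [ 0.03502068 -0.04382763] [0.09067611 0.05597945] 0.13499463087549707
shift [  7.77 -12.72   2.39] turn [0. 0. 0.] q6 0.08
```

View pics/w6c.png

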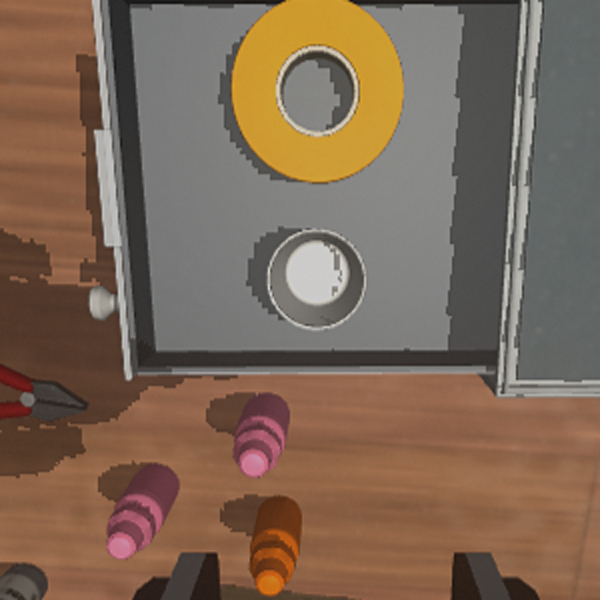

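Tape and cup are flat, side by side and clear of each other. Now I'll close the gripper and go in front of the panel.

Call:
arm_command --plan '[[[3,-4,0,0,0,0],[5,-8,0,0,0,0],[7.8,-12,0,0,0,0],[7.8,-12.7,3.5,0,0,0],[7.8,-12.7,7,0,0,0],[7.8,-12.7,10,0,0,0],[7.8,-12.7,11.5,0,0,0],[7.8,-12.7,11.7,0,0,0],[7.8,-12.7,11.7,0,0,0]]]' --gripper 1

```text
t: 12.57
tool_pos: [0.4896, 0.2378, 0.3067]
tool_rot: [-2.137, -2.299, 0.006]
contact_force: [0.0, 0.9, -0.1]
opening: 0.0
grip_force: 0.0
```

```bash
python3 -c "
from h import *
here();mv(loc(-.02,0,.153),4.1);mv(loc(.107,0,.153),4.1)
im,d,c=snap('scene','s1');crop('s1',370,200,470,290,6,'s1c')"
```

```text
grasp [0.4889 0.2376 0.152 ] yaw 4.2 t 12.5667 open 2.5763773027976592e-05 gf 0.0 F [ 0.   0.9 -0.1]
shift [-0.17  4.22 -0.12] turn [-0.005  0.001  0.001] q6 0.24
shift [-0.19 16.92 -0.18] turn [-0.005  0.001  0.001] q6 0.24
```

View pics/s1c.png

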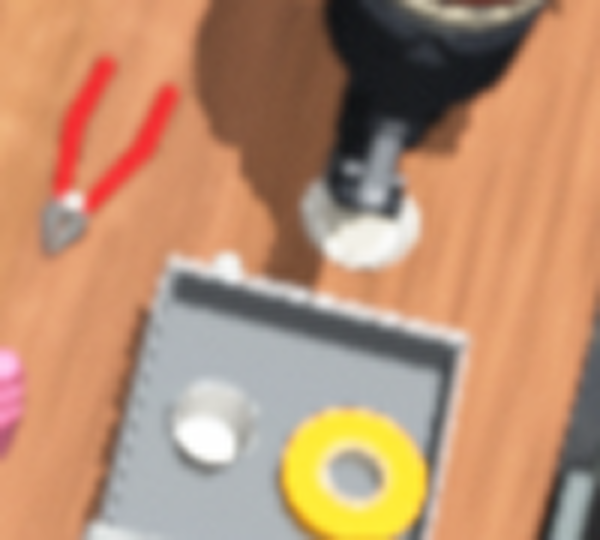

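The gripper is closed in front of the panel and aligned. I'll push gently.

Call:
arm_command --plan '[[[-0.1,2,0,0,0,0],[-0.1,3,0,0,0,0],[-0.1,4,0,0,0,0],[-0.1,5,0,0,0,0],[-0.1,6,0,0,0,0],[-0.1,7,0,0,0,0],[-0.1,8,0,0,0,0],[-0.1,9,0,0,0,0],[-0.1,10,0,0,0,0],[-0.1,11,0,0,0,0],[-0.1,12,0,0,0,0],[-0.1,13,0,0,0,0]]]'

```text
t: 13.62
tool_pos: [0.6217, 0.2461, 0.3104]
tool_rot: [2.139, 2.299, 0.003]
contact_force: [-1.0, 0.6, 6.3]
opening: 0.0
grip_force: 3.0
```

Call:
arm_command --plan '[[[0,0.8,0,0,0,0],[0,1.6,0,0,0,0],[0,2.2,0,0,0,0],[0,2.7,0,0,0,0],[0,3.1,0,0,0,0],[0,3.4,0,0,0,0],[0,3.4,0,0,0,0]]]'

```text
t: 14.2
tool_pos: [0.6556, 0.2484, 0.3104]
tool_rot: [2.139, 2.299, 0.004]
contact_force: [0.3, 0.1, 5.6]
opening: -0.0001
grip_force: 2.9
```

```bash
python3 -c "
from h import *
here();mv(loc(.107,0,.153),4.1)"
```

```text
grasp [0.6561 0.2486 0.1557] yaw 4.1 t 14.2 open -6.152885220071128e-05 gf 2.9048876745218877 F [0.3 0.1 5.6]
shift [-0.04  0.29  0.28] turn [ 0.003 -0.001  0.   ] q6 0.18
```

```bash
python3 -c "
from h import *
a=snap('side','s2')[0];b=snap('scene','s3')[0]
x=cv2.resize(a[150:250,290:450],(640,400),interpolation=cv2.INTER_CUBIC);y=cv2.resize(b[220:320,370:450],(480,600),interpolation=cv2.INTER_CUBIC)
cv2.imwrite('pics/s23.png',cv2.resize(np.hstack([x,cv2.resize(y,(320,400))]),(800,333)))"
```

```text
(no output)
```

View pics/s23.png

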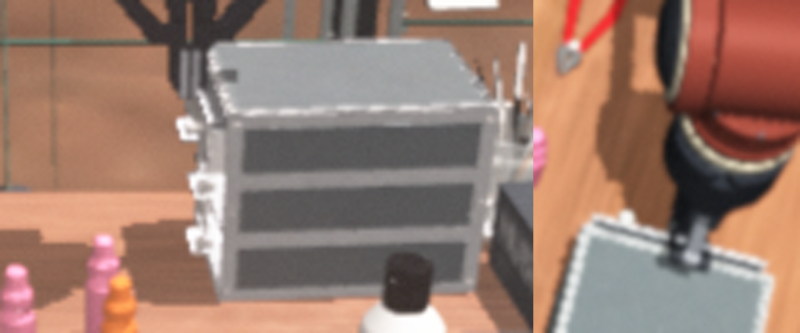

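The drawer is nearly shut: the side view shows the front almost flush, and the scene view shows a small dark gap. I'll push a little further, raised slightly off the lip.

Call:
arm_command --plan '[[[0,0,-0.4,0,0,0],[0,0.3,-0.4,0,0,0],[0,0.6,-0.4,0,0,0],[0,0.6,-0.4,0,0,0]]]'

```text
t: 14.63
tool_pos: [0.6606, 0.2486, 0.3123]
tool_rot: [-2.14, -2.299, 0.001]
contact_force: [0.3, 0.1, 0.3]
opening: 0.0001
grip_force: 0.0
```

Call:
arm_command --plan '[[[0,0.3,0,0,0,0],[0,0.5,0,0,0,0],[0,0.5,0,0,0,0]]]'

```text
t: 14.88
tool_pos: [0.6636, 0.2492, 0.3121]
tool_rot: [-2.135, -2.296, 0.014]
contact_force: [-11.9, -2.0, 6.0]
opening: 0.0003
grip_force: 6.9
```

The stop is reached (12 N). Backing off and heading to the cutter.

Call:
arm_command --plan '[[[0,-3,0,0,0,0],[0,-6,-2,0,0,0],[-9.7,-24,-6,0,0,1.64],[-9.7,-24,-6,0,0,1.64],[-9.7,-24,-6,0,0,1.64],[-9.7,-24,-6,0,0,1.64],[-9.7,-24,-6,0,0,1.64],[-9.7,-24,-6,0,0,1.64],[-9.7,-24,-6,0,0,1.64],[-9.7,-24,-6,0,0,1.64],[-9.7,-24,-6,0,0,1.64],[-9.7,-24,-6,0,0,1.64]]]' --gripper -1

```text
t: 15.88
tool_pos: [0.4327, 0.135, 0.3732]
tool_rot: [3.083, 0.603, 0.001]
contact_force: [0.4, -0.5, -0.3]
opening: 0.0859
grip_force: 0.0
```

Call:
arm_command --plan '[[[0,0,0,0,0,0.3],[0,0,0,0,0,0.3],[0,0,0,0,0,0.3]]]'

```text
t: 16.13
tool_pos: [0.4328, 0.135, 0.373]
tool_rot: [3.139, 0.138, -0.0]
contact_force: [0.2, 0.2, -0.6]
opening: 0.0854
grip_force: 0.0
```

```bash
python3 - <<'E'
from h import *
here(); im,d,c=snap('wrist','w7')
P=cloud('w7');hsv=cv2.cvtColor(im,cv2.COLOR_BGR2HSV);red=(cv2.inRange(hsv,(0,150,60),(6,255,255))|cv2.inRange(hsv,(174,150,60),(180,255,255)))>0
q=P[red&(P[...,2]<.02)&(P[...,2]>.002)];print(len(q),[np.round(x,4) for x in cv2.minAreaRect(q[:,:2].astype(np.float32))]);print(np.round(cv2.boxPoints(cv2.minAreaRect(q[:,:2].astype(np.float32))),4))
E
```

```text
grasp [0.4328 0.135  0.2183] yaw -85.0 t 16.1333 open 0.08541158207248306 gf 0.0 F [ 0.2  0.2 -0.6]
2197 [array([ 0.359 , -0.0157]), array([0.3746, 0.0825]), np.float64(65.1372)]
[[ 0.2429 -0.1683]
 [ 0.3177 -0.203 ]
 [ 0.4752  0.1368]
 [ 0.4003  0.1715]]
```

View pics/w7.png

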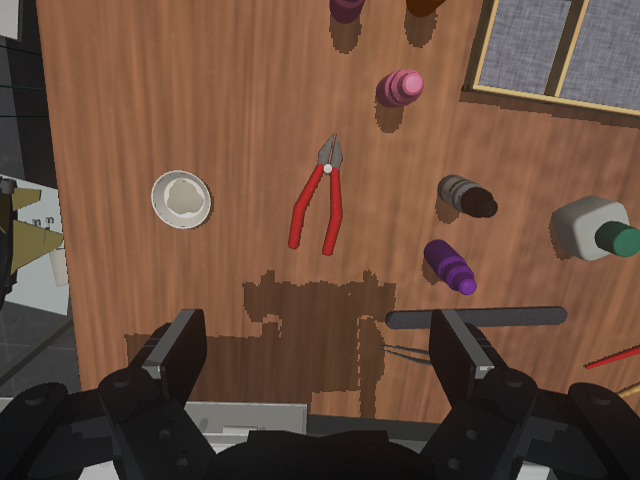

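The cutter has its jaw tip at (335,134), pivot at (327,168) and handle ends at (293,247) and (327,254). Its near caddy corner is (465,92). The grey paint is at (465,195), glue at (595,230) and purple (450,268).

```bash
cat >> h.py <<'E'
def pl(c,u,v,z):
    o=c['pose'][:3,3];r=world(u,v,1.0,c)-o;return o+r*(z-o[2])/r[2]
E
python3 - <<'E'
from h import *
im,d,c=load('w7')
j=pl(c,335,134,.006);a=pl(c,293,247,.008);b=pl(c,327,254,.008);h=(a+b)/2
print('jaw',j,'h',h,'len',np.linalg.norm(j-h));ax=(h-j)[:2]/np.linalg.norm((h-j)[:2]);print('axis ang',np.degrees(np.arctan2(ax[1],ax[0])))
o=(j+h)/2;print('origin',o,'grip',o[:2]+.01*ax)
P=cloud('w7')
for u,v in[(327,168),(300,210),(336,205)]: print(P[v,u])
k1=pl(c,463,91,.024);_,_,c5=load('w5');k0=pl(c5,470,112,.024);print('caddy',k1,k0,np.linalg.norm(k1-k0))
s=load('scene0')[2]
for x,y in[(280,163),(440,226),(387,347),(221,277)]: print(np.round(pl(s,180+x/2.8,160+y/2.8,.024),4))
cv2.imwrite('pics/x.png',im)
def edge(f,c,mask=None):
    Q=cloud(f);m=(Q[...,2]>.019)&(Q[...,2]<.029)&(Q[...,0]>.5)&(Q[...,0]<.72)&(Q[...,1]>-.2)&(Q[...,1]<.06);return Q[m]
for f in('w2','w3','w5','w7'):
    q=edge(f,0);print(f,len(q),q[:,:2].min(0) if len(q) else'',q[:,:2].max(0) if len(q) else'')
E
```

```text
jaw [0.49619128 0.1261203  0.006     ] h [0.39125969 0.13846225 0.008     ] len 0.10567384816863494
axis ang 173.29174847493942
origin [0.44372548 0.13229128 0.007     ] grip [0.43379394 0.13345941]
[0.46752007 0.13017404 0.00788917]
[0.42924856 0.15046722 0.01101546]
[0.43630562 0.1192391  0.00995288]
caddy [0.53763287 0.03165734 0.024     ] [ 0.5312733  -0.14714014  0.024     ] 0.17891054290496405
[ 0.536  -0.1448  0.024 ]
[0.5445 0.0253 0.024 ]
[0.6805 0.0215 0.024 ]
[ 0.6705 -0.1497  0.024 ]
w2 1447 [ 0.53037787 -0.15498847] [0.66954901 0.02606481]
w3 1024 [ 0.5337202  -0.10796801] [0.673198   0.01368978]
w5 1945 [ 0.52891862 -0.15566648] [ 0.66391011 -0.07253884]
w7 2396 [ 0.53199384 -0.11407202] [0.60741221 0.025885  ]
```

```bash
cat >> h.py <<'E'
from scipy.optimize import least_squares
def fitcaddy(fs,x0=(.606,-.062,-.045)):
    q=[]
    for f in fs:
        Q=cloud(f);m=(Q[...,2]>.0195)&(Q[...,2]<.029)&(Q[...,0]>.51)&(Q[...,0]<.70)&(Q[...,1]>-.18)&(Q[...,1]<.05);q.append(Q[m][:,:2])
    q=np.vstack(q)
    def loc2(p):
        d=q-p[:2];c,s=np.cos(p[2]),np.sin(p[2]);return d@[c,s],d@[-s,c]
    def res(p):
        x,y=loc2(p);return np.maximum(np.min([abs(abs(x)-.066),abs(abs(y)-.085),abs(y-.019)],0)-.002,0)*1000
    r=least_squares(res,x0,loss='soft_l1',x_scale=[.001,.001,.01]);print(fs,len(q),'caddy',np.round(r.x,4),'yaw',np.degrees(r.x[2]),'cost',r.cost/len(q));return r.x
E
python3 - <<'E'
from h import *
for fs in(['w2'],['w5'],['w7'],['w3'],['w2','w5','w7','w3']): fitcaddy(fs)
mv([.4338,.1335,.03],-96.7)
E
```

```text
['w2'] 1391 caddy [ 0.603  -0.0634 -0.0547] yaw -3.133580095835543 cost 1.9047779648573548
['w5'] 1903 caddy [ 0.6021 -0.0649 -0.0595] yaw -3.408613432326619 cost 0.0018163794133639003
['w7'] 2321 caddy [ 0.6028 -0.0648 -0.0577] yaw -3.304076750328031 cost 0.001575846306949485
['w3'] 976 caddy [ 0.603  -0.0643 -0.0556] yaw -3.1848824884513935 cost 0.029206694996058134
['w2', 'w5', 'w7', 'w3'] 6591 caddy [ 0.6026 -0.0645 -0.0591] yaw -3.383409412554793 cost 0.41605416686053825
shift [ 0.09  0.16 18.83] turn [0.    0.    0.205] q6 1.62
```

Call:
arm_command --plan '[[[0.1,0.1,4,0,0,0.1],[0.1,0.1,8,0,0,0.205],[0.1,0.1,12,0,0,0.205],[0.1,0.1,15,0,0,0.205],[0.1,0.1,17,0,0,0.205],[0.1,0.1,18.5,0,0,0.205],[0.1,0.1,18.5,0,0,0.205]]]' --gripper -0.8

```text
t: 16.77
tool_pos: [0.4319, 0.1339, 0.1843]
tool_rot: [3.135, -0.174, -0.012]
contact_force: [-0.1, 0.4, 0.1]
opening: 0.077
grip_force: 0.0
```

```bash
python3 - <<'E'
from h import *
here(); mv([.4338,.1335,.0245],-96.7)
E
```

```text
grasp [0.4307 0.1337 0.0296] yaw -96.4 t 16.7667 open 0.07695123337030838 gf 0.0 F [-0.1  0.4  0.1]
shift [0.2  0.01 0.51] turn [0.002 0.008 0.006] q6 1.82
```

Call:
arm_command --plan '[[[0.2,0,0.5,0,0,0],[0.2,0,0.5,0,0,0]]]'

```text
t: 16.93
tool_pos: [0.4365, 0.134, 0.1836]
tool_rot: [-3.137, 0.175, -0.002]
contact_force: [-0.4, 0.9, 0.4]
opening: 0.077
grip_force: 0.0
```

Call:
arm_command --plan '[[[0,0,0,0,0,0],[0,0,0,0,0,0],[0,0,0,0,0,0],[0,0,0,0,0,0],[0,0,0,0,0,0],[0,0,0,0,0,0]]]' --gripper 0.8 --force 35

```text
t: 17.43
tool_pos: [0.436, 0.134, 0.1835]
tool_rot: [-3.137, 0.176, -0.001]
contact_force: [0.0, 0.1, -0.9]
opening: 0.009
grip_force: 0.0
```

```bash
python3 - <<'E'
from h import *
here()
C=np.array([.6026,-.0646]);a=np.radians(-3.3)
def cad(x,y): return [C[0]+x*np.cos(a)-y*np.sin(a),C[1]+x*np.sin(a)+y*np.cos(a)]
print([np.round(cad(x,y),4) for x,y in[(0,-.033),(-.01,-.033),(-.026,.052),(.04,.052)]])
mv(cad(-.010,-.033)+[.12],-93.3)
E
```

```text
grasp [0.436  0.134  0.0288] yaw -96.4 t 17.4333 open 0.00898584206057417 gf 0.0 F [ 0.   0.1 -0.9]
[array([ 0.6007, -0.0975]), array([ 0.5907, -0.097 ]), array([ 0.5796, -0.0112]), array([ 0.6455, -0.015 ])]
shift [17.97 21.22 -9.11] turn [-0.    -0.001 -0.055] q6 1.82
```

The fingers closed above the handles. I'll reopen, check the cutter hasn't moved, and go lower.

Call:
arm_command --plan '[[[0,0,-3,0,0,0],[0,0,-6,0,0,0],[0,0,-10,0,0,0],[0,0,-14,0,0,0],[0,0,-14,0,0,0],[0,0,-14,0,0,0]]]' --gripper -0.8

```text
t: 17.93
tool_pos: [0.4369, 0.1341, 0.3269]
tool_rot: [-3.135, 0.176, -0.011]
contact_force: [0.1, -0.2, -1.4]
opening: 0.0765
grip_force: 0.0
```

```bash
python3 - <<'E'
from h import *
here(); 
def red(f):
    im,d,c=load(f);P=cloud(f);hsv=cv2.cvtColor(im,cv2.COLOR_BGR2HSV);m=(cv2.inRange(hsv,(0,150,50),(6,255,255))|cv2.inRange(hsv,(174,150,50),(180,255,255)))>0
    m&=(P[...,2]<.02)&(P[...,2]>.002)&(P[...,0]>.36)&(P[...,1]>.08)&(P[...,1]<.2);q=P[m];r=cv2.minAreaRect(q[:,:2].astype(np.float32));print(f,len(q),r,np.median(q,0),q.max(0));return q
red('w7');snap('wrist','w8');q=red('w8')
for x in(.41,.42,.43,.44): s=q[abs(q[:,0]-x)<.003]; print(x,s[:,1].min(),s[:,1].max(),s[:,2].mean())
E
```

```text
grasp [0.438  0.1343 0.1722] yaw -96.4 t 17.9333 open 0.07654933501997961 gf 0.0 F [ 0.1 -0.2 -1.4]
w7 1880 ((0.43013137578964233, 0.13428594172000885), (0.044462043792009354, 0.07983729988336563), 83.09651184082031) [0.43028467 0.13466345 0.00941805] [0.47061242 0.15935811 0.01288117]
w8 2407 ((0.4301307797431946, 0.1342792510986328), (0.04433969408273697, 0.07951060682535172), 82.47006225585938) [0.43099272 0.13371722 0.00943849] [0.47013934 0.15959119 0.01221127]
0.41 0.11475530188096329 0.15849054322851341 0.009496638674156649
0.42 0.11307186990279026 0.15740058998166384 0.009449822835505692
0.43 0.11332092327450324 0.15701451833934682 0.009365954456647512
0.44 0.1147509205838933 0.15403535925932038 0.009144616679366668
```

Call:
arm_command --plan '[[[-0.3,0,4,0,0,0],[-0.3,0,8,0,0,0],[-0.3,0,11,0,0,0],[-0.3,0,13,0,0,0],[-0.3,0,14.2,0,0,0],[-0.3,0,14.7,0,0,0],[-0.3,0,14.7,0,0,0],[-0.3,0,14.7,0,0,0]]]'

```text
t: 18.65
tool_pos: [0.4326, 0.1342, 0.1756]
tool_rot: [3.136, -0.176, -0.002]
contact_force: [1.2, -0.1, 0.5]
opening: 0.0771
grip_force: 0.0
```

Call:
arm_command --plan '[[[0,0,0,0,0,0],[0,0,0,0,0,0],[0,0,0,0,0,0],[0,0,0,0,0,0],[0,0,0,0,0,0]]]' --gripper 0.8 --force 35

```text
t: 19.07
tool_pos: [0.4336, 0.1345, 0.1777]
tool_rot: [-3.136, 0.176, -0.003]
contact_force: [-2.1, 0.0, 5.8]
opening: 0.0402
grip_force: 34.1
```

```bash
python3 - <<'E'
from h import *
here()
E
```

```text
grasp [0.4339 0.1345 0.023 ] yaw -96.4 t 19.0667 open 0.04020704691511996 gf 34.125355338910595 F [-2.1  0.   5.8]
```

Call:
arm_command --plan '[[[0,0,-3,0,0,0],[0,0,-7,0,0,0],[0,0,-11,0,0,0],[0,0,-14,0,0,0],[18.1,21.3,-14,0,0,-0.054],[18.1,21.3,-14,0,0,-0.054],[18.1,21.3,-14,0,0,-0.054],[18.1,21.3,-14,0,0,-0.054],[18.1,21.3,-14,0,0,-0.054],[18.1,21.3,-14,0,0,-0.054],[18.1,21.3,-14,0,0,-0.054],[18.1,21.3,-14,0,0,-0.054]]]'

```text
t: 20.07
tool_pos: [0.5909, -0.102, 0.3167]
tool_rot: [3.138, -0.099, 0.004]
contact_force: [-1.0, -0.0, 0.8]
opening: 0.0401
grip_force: 34.0
```

```bash
cat >> h.py <<'E'
C=np.array([.6026,-.0646]);CA=np.radians(-3.3)
def cad(x,y,z): return [C[0]+x*np.cos(CA)-y*np.sin(CA),C[1]+x*np.sin(CA)+y*np.cos(CA),z]
E
python3 - <<'E'
from h import *
here();im,d,c=snap('wrist','w9');fitcaddy(['w9'])
P=cloud('w9');hsv=cv2.cvtColor(im,cv2.COLOR_BGR2HSV);m=(cv2.inRange(hsv,(0,150,50),(6,255,255))|cv2.inRange(hsv,(174,150,50),(180,255,255)))>0
m&=(P[...,2]>.09)&(P[...,2]<.2)
q=P[m];print(len(q),cv2.minAreaRect(q[:,:2].astype(np.float32)) if len(q)>9 else '',np.percentile(q[:,2],[2,50,98]))
mv(cad(-.010,-.033,.04),-93.3)
E
```

```text
grasp [ 0.5913 -0.1024  0.162 ] yaw -93.6 t 20.0667 open 0.04005052715867575 gf 33.971638593357056 F [-1.  -0.   0.8]
['w9'] 6936 caddy [ 0.6028 -0.0655 -0.0573] yaw -3.282363227192177 cost 1.125987318336379
7726 ((0.5879502296447754, -0.10205905139446259), (0.043328892439603806, 0.07960259914398193), 85.9720230102539) [0.14535298 0.14834678 0.14991582]
shift [ 0.06 -0.31 12.17] turn [ 0.    -0.    -0.004] q6 1.34
```

Call:
arm_command --plan '[[[0,-0.4,3,0,0,0],[0,-0.4,6.5,0,0,0],[0,-0.4,9.5,0,0,0],[0,-0.4,11.5,0,0,0],[0,-0.4,12.5,0,0,0],[0,-0.4,13.0,0,0,0],[0,-0.4,13.3,0,0,0],[0,-0.4,13.3,0,0,0]]]'

```text
t: 20.78
tool_pos: [0.5895, -0.0934, 0.1842]
tool_rot: [3.14, -0.091, 0.002]
contact_force: [0.1, -0.1, -0.2]
opening: 0.0399
grip_force: 34.0
```

```bash
python3 - <<'E'
from h import *
here()
E
```

```text
grasp [ 0.5898 -0.0935  0.0295] yaw -93.3 t 20.7833 open 0.039942885935161924 gf 33.99588225292973 F [ 0.1 -0.1 -0.2]
```

Call:
arm_command --plan '[[[0,0,0.15,0,0,0],[0,0.1,0.3,0,0,0],[0,0.1,0.3,0,0,0]]]'

```text
t: 21.03
tool_pos: [0.5899, -0.0949, 0.1818]
tool_rot: [3.14, -0.092, 0.005]
contact_force: [0.6, 0.9, 1.4]
opening: 0.0397
grip_force: 34.8
```

Call:
arm_command --plan '[[[0,0,0,0,0,0],[0,0,0,0,0,0],[0,0,0,0,0,0],[0,0,0,0,0,0],[0,0,0,0,0,0]]]' --gripper -0.15

```text
t: 21.45
tool_pos: [0.589, -0.0946, 0.1801]
tool_rot: [-3.14, 0.092, 0.0]
contact_force: [-0.6, -0.2, 0.7]
opening: 0.0491
grip_force: 0.0
```

Call:
arm_command --plan '[[[0,0,-2,0,0,0],[0,0,-5,0,0,0],[0,0,-9,0,0,0],[0,0,-13,0,0,0],[-4,0,-17,0,0,0],[-8,0,-18,0,0,0],[-12,0,-18,0,0,0],[-15,0,-18,0,0,0],[-15,0,-18,0,0,0]]]'

```text
t: 22.2
tool_pos: [0.4336, -0.0846, 0.3585]
tool_rot: [-3.14, 0.092, 0.005]
contact_force: [-0.4, 0.2, -1.1]
opening: 0.049
grip_force: 0.0
```

```bash
python3 - <<'E'
from h import *
here();im,d,c=snap('wrist','w10');fitcaddy(['w10'])
P=cloud('w10');hsv=cv2.cvtColor(im,cv2.COLOR_BGR2HSV);m=(cv2.inRange(hsv,(0,150,50),(6,255,255))|cv2.inRange(hsv,(174,150,50),(180,255,255)))>0
m&=(P[...,0]>.53)&(P[...,0]<.67)&(P[...,1]>-.16)&(P[...,1]<-.03)
q=P[m];r=cv2.minAreaRect(q[:,:2].astype(np.float32));v=np.array(r[0])-C;print('cutter',len(q),r,np.percentile(q[:,2],[2,50,98]),'local',v@[np.cos(CA),np.sin(CA)],v@[-np.sin(CA),np.cos(CA)])
def obj(n,x,y,lo,hi,w=.035):
    m=(P[...,2]>lo)&(P[...,2]<hi)&(abs(P[...,0]-x)<w)&(abs(P[...,1]-y)<w);q=P[m];print(n,len(q))
    if len(q)>20:print(' ',cv2.minAreaRect(q[:,:2].astype(np.float32)),cv2.minEnclosingCircle(q[:,:2].astype(np.float32)),P[m][:,2].max())
obj('glue body',.442,-.103,.030,.044);obj('glue cap',.442,-.103,.057,.068);obj('paint cap',.462,.018,.06,.09,.025)
mv([.442,-.103,.15],0)
E
```

```text
grasp [ 0.4332 -0.0845  0.2038] yaw -93.4 t 22.2 open 0.04900406820910025 gf 0.0 F [-0.4  0.2 -1.1]
['w10'] 3072 caddy [ 0.6026 -0.0653 -0.0569] yaw -3.260855330647581 cost 0.0015121396676954673
cutter 1712 ((0.5675181746482849, -0.0929955542087555), (0.043734557926654816, 0.04224305972456932), 86.15885162353516) [0.01083654 0.01368651 0.01563845] local -0.033389090803762685 -0.03036792031286803
glue body 1889
  ((0.43842223286628723, -0.1033092737197876), (0.04417441785335541, 0.04369445890188217), 30.731632232666016) ((0.4387390911579132, -0.1036638617515564), 0.026998724788427353) 0.04389121396929929
glue cap 883
  ((0.438698947429657, -0.10313185304403305), (0.0236098300665617, 0.022977616637945175), 87.8794174194336) ((0.4383815824985504, -0.10304218530654907), 0.012270266190171242) 0.0648790130338972
paint cap 931
  ((0.4600518047809601, 0.016499441117048264), (0.021518392488360405, 0.01776484213769436), 28.378543853759766) ((0.4591941833496094, 0.017926208674907684), 0.011069122701883316) 0.08478573756577903
shift [0.69 1.75 5.47] turn [-0.    -0.     1.512] q6 1.27
```

```bash
python3 - <<'E'
from h import *
mv([.4386,-.1032,.0465],-59.3)
E
```

```text
shift [ 0.35  1.78 15.82] turn [ 0.    -0.    -0.595] q6 1.27
```

Call:
arm_command --plan '[[[0.35,1.8,1,0,0,-0.12],[0.35,1.8,3,0,0,-0.24],[0.35,1.8,5,0,0,-0.36],[0.35,1.8,7,0,0,-0.48],[0.35,1.8,9,0,0,-0.595],[0.35,1.8,11.5,0,0,-0.595],[0.35,1.8,14,0,0,-0.595],[0.35,1.8,15.3,0,0,-0.595],[0.35,1.8,15.8,0,0,-0.595],[0.35,1.8,15.8,0,0,-0.595],[0.35,1.8,15.8,0,0,-0.595]]]' --gripper -0.9

```text
t: 23.17
tool_pos: [0.4427, -0.1043, 0.2028]
tool_rot: [3.029, 0.833, 0.001]
contact_force: [-0.1, -0.5, 0.0]
opening: 0.0811
grip_force: 0.0
```

Call:
arm_command --plan '[[[0,0,0,0,0,0],[0,0,0,0,0,0],[0,0,0,0,0,0],[0,0,0,0,0,0],[0,0,0,0,0,0],[0,0,0,0,0,0]]]' --gripper 0.8 --force 35

```text
t: 23.67
tool_pos: [0.4425, -0.1043, 0.2037]
tool_rot: [3.028, 0.833, 0.003]
contact_force: [-1.7, 0.4, 5.7]
opening: 0.0399
grip_force: 35.0
```

```bash
python3 - <<'E'
from h import *
here();mv(cad(-.026,.052,.2),-93.3)
E
```

```text
grasp [ 0.4428 -0.1045  0.049 ] yaw -59.2 t 23.6667 open 0.03987150307932532 gf 35.0349820611882 F [-1.7  0.4  5.7]
shift [ 16.57  -0.96 -15.08] turn [ 0.001 -0.002  0.594] q6 0.64
```

Call:
arm_command --plan '[[[0,0,-3,0,0,0],[0,0,-7,0,0,0],[0,0,-11,0,0,0.1],[16.8,-1,-13,0,0,0.594],[16.8,-1,-13,0,0,0.594],[16.8,-1,-13,0,0,0.594],[16.8,-1,-13,0,0,0.594],[16.8,-1,-13,0,0,0.594],[16.8,-1,-13,0,0,0.594],[16.8,-1,-13,0,0,0.594]]]'

```text
t: 24.5
tool_pos: [0.5808, -0.0095, 0.3316]
tool_rot: [3.14, -0.087, -0.002]
contact_force: [-0.1, 0.3, -1.0]
opening: 0.0402
grip_force: 35.1
```

```bash
python3 - <<'E'
from h import *
here();im,d,c=snap('wrist','w11');P=cloud('w11')
o=get_obs();gz=o['tool_pos'][2]-.1547
hsv=cv2.cvtColor(im,cv2.COLOR_BGR2HSV);m=(cv2.inRange(hsv,(50,60,25),(85,255,255))>0)&(P[...,2]>.1)
q=P[m];z=np.percentile(q[:,2],95);q=q[q[:,2]>z-.008];print('cap',len(q),cv2.minEnclosingCircle(q[:,:2].astype(np.float32)),z,'base',z-.062)
m=(abs(P[...,2]-(z-.021))<.005)&(P[...,0]>.4);q=P[m];print('body',cv2.minAreaRect(q[:,:2].astype(np.float32)))
fitcaddy(['w11'])
mv(cad(-.023,.052,.075),-93.3);print(cad(-.026,.052,0))
E
```

```text
grasp [ 0.5805 -0.0095  0.1769] yaw -93.2 t 24.5 open 0.04019793719398937 gf 35.14641200483311 F [-0.1  0.3 -1. ]
cap 3851 ((0.6111557483673096, -0.010285088792443275), 0.046179838478565216) 0.1914040597710206 base 0.1294040597710206
body ((0.5791035890579224, -0.00898970291018486), (0.06704990565776825, 0.03638231009244919), 85.8948974609375)
['w11'] 6351 caddy [ 0.6029 -0.0653 -0.0562] yaw -3.22164164677603 cost 1.0797923444944955
shift [ 0.27  0.13 10.17] turn [0.    0.002 0.001] q6 1.48
[np.float64(0.5796364421699327), np.float64(-0.011189560835121785), 0]
```

Call:
arm_command --plan '[[[0.2,0.1,3.5,0,0,0],[0.2,0.1,7,0,0,0],[0.2,0.1,9.5,0,0,0],[0.2,0.1,11,0,0,0],[0.2,0.1,11.8,0,0,0],[0.2,0.1,12.2,0,0,0],[0.2,0.1,12.2,0,0,0],[0.2,0.1,12.2,0,0,0]]]'

```text
t: 25.22
tool_pos: [0.5833, -0.0112, 0.2116]
tool_rot: [3.14, -0.09, 0.003]
contact_force: [0.8, -1.3, -0.1]
opening: 0.0397
grip_force: 35.2
```

```bash
python3 - <<'E'
from h import *
here();mv(cad(-.023,.052,.0515),-93.3)
E
```

```text
grasp [ 0.5836 -0.0112  0.0569] yaw -93.3 t 25.2167 open 0.039680031291372105 gf 35.157221422414295 F [ 0.8 -1.3 -0.1]
shift [-0.06  0.02  0.53] turn [ 0.    -0.002 -0.   ] q6 1.48
```

Call:
arm_command --plan '[[[0,0,0.2,0,0,0],[0,0,0.4,0,0,0],[0,0,0.5,0,0,0],[0,0,0.5,0,0,0]]]'

```text
t: 25.55
tool_pos: [0.584, -0.0108, 0.2077]
tool_rot: [3.14, -0.089, 0.004]
contact_force: [-3.4, -0.6, 7.1]
opening: 0.0398
grip_force: 36.5
```

Call:
arm_command --plan '[[[0,0,0,0,0,0],[0,0,0,0,0,0],[0,0,0,0,0,0],[0,0,0,0,0,0],[0,0,0,0,0,0]]]' --gripper -0.4

```text
t: 25.97
tool_pos: [0.5829, -0.0106, 0.205]
tool_rot: [-3.14, 0.09, 0.001]
contact_force: [0.0, -0.5, 0.3]
opening: 0.0599
grip_force: 0.0
```

Call:
arm_command --plan '[[[0,0,-2,0,0,0],[0,0,-5,0,0,0],[0,0,-9,0,0,0],[-4,0,-13,0,0,0],[-8,-1,-14,0,0,0],[-12,-3,-14,0,0,0],[-13,-3,-14,0,0,0],[-13,-3,-14,0,0,0]]]'

```text
t: 26.63
tool_pos: [0.4517, 0.028, 0.3451]
tool_rot: [-3.14, 0.087, 0.001]
contact_force: [-0.4, 0.5, -0.1]
opening: 0.0596
grip_force: 0.0
```

```bash
python3 - <<'E'
from h import *
here();im,d,c=snap('wrist','w12');fitcaddy(['w12']);P=cloud('w12')
def obj(n,x,y,lo,hi,w=.035):
    m=(P[...,2]>lo)&(P[...,2]<hi)&(abs(P[...,0]-x)<w)&(abs(P[...,1]-y)<w);q=P[m];print(n,len(q))
    if len(q)>20:
        r=cv2.minAreaRect(q[:,:2].astype(np.float32));v=np.array(r[0])-C;print(' ',r,cv2.minEnclosingCircle(q[:,:2].astype(np.float32)),q[:,2].max(),'local',v@[np.cos(CA),np.sin(CA)],v@[-np.sin(CA),np.cos(CA)],[int(k) for k in np.argwhere(m).mean(0)])
obj('glue body',.58,-.011,.036,.049);obj('glue cap',.58,-.011,.06,.072);obj('paint top',.46,.017,.076,.09,.02);obj('paint cap',.46,.017,.06,.09,.025);obj('paint shoulder',.46,.017,.045,.058,.02)
mv([.46,.017,.15],-93)
E
```

```text
grasp [0.4516 0.0281 0.1904] yaw -93.2 t 26.6333 open 0.05963079358639266 gf 0.0 F [-0.4  0.5 -0.1]
['w12'] 3649 caddy [ 0.6033 -0.0653 -0.064 ] yaw -3.665512620905651 cost 0.4829629438443198
glue body 2604
  ((0.5772980451583862, -0.010154824703931808), (0.04347122460603714, 0.0372193269431591), 86.92166137695312) ((0.5797566175460815, -0.010438075289130211), 0.026391707360744476) 0.048934907129529415 local -0.02839408309902406 0.05289841280031353 [37, 363]
glue cap 1451
  ((0.5789065957069397, -0.010061617009341717), (0.023214191198349, 0.020451780408620834), 86.79864501953125) ((0.5807801485061646, -0.0103137893602252), 0.012272343970835209) 0.06952397028325058 local -0.026793565232509926 0.05308406058659576 [18, 371]
paint top 398
  ((0.45930805802345276, 0.019036423414945602), (0.01338646374642849, 0.013718961738049984), 84.90767669677734) ((0.45952099561691284, 0.018952423706650734), 0.007232365198433399) 0.08467624634668747 local -0.14786878699127787 0.07524927767615013 [228, 331]
paint cap 854
  ((0.4604855179786682, 0.018879812210798264), (0.019271301105618477, 0.021534541621804237), 5.179322719573975) ((0.4595256745815277, 0.018830522894859314), 0.011088498868048191) 0.08467624634668747 local -0.14668426430902007 0.0751607054987054 [222, 331]
paint shoulder 222
  ((0.4642272889614105, 0.01889605075120926), (0.014637726359069347, 0.02443627081811428), 0.526067852973938) ((0.46008753776550293, 0.01882593333721161), 0.012375895865261555) 0.05799011416945388 local -0.14294963262453345 0.07539230851836558 [206, 329]
shift [0.73 1.   4.05] turn [ 0.    -0.001 -0.004] q6 1.52
```

Call:
arm_command --plan '[[[0.8,0.9,3,0,0,0],[0.8,0.9,6.5,0,0,0],[0.8,0.9,10,0,0,0],[0.8,0.9,12.5,0,0,0],[0.8,0.9,13.7,0,0,0],[0.8,0.9,14.0,0,0,0],[0.8,0.9,14.0,0,0,0]]]'

```text
t: 27.27
tool_pos: [0.4625, 0.017, 0.2039]
tool_rot: [-3.14, 0.09, 0.004]
contact_force: [0.1, -0.3, -0.1]
opening: 0.0597
grip_force: 0.0
```

Call:
arm_command --plan '[[[0,0,0,0,0,0],[0,0,0,0,0,0],[0,0,0,0,0,0],[0,0,0,0,0,0],[0,0,0,0,0,0],[0,0,0,0,0,0]]]' --gripper 0.9 --force 30

```text
t: 27.77
tool_pos: [0.4633, 0.0171, 0.2068]
tool_rot: [3.14, -0.09, 0.005]
contact_force: [1.3, -0.6, 6.2]
opening: 0.0241
grip_force: 29.5
```

```bash
python3 - <<'E'
from h import *
here();mv(cad(.04,.052,.2),-93.3)
E
```

```text
grasp [0.4638 0.0171 0.0521] yaw -93.3 t 27.7667 open 0.024065622665319603 gf 29.456053376197815 F [ 1.3 -0.6  6.2]
shift [ 18.43   2.17 -14.73] turn [ 0.    -0.003  0.   ] q6 1.5
```

Call:
arm_command --plan '[[[0,0,-3,0,0,0],[0,0,-7,0,0,0],[0,0,-11,0,0,0],[3,0,-13,0,0,0],[18.7,2.2,-13,0,0,0],[18.7,2.2,-13,0,0,0],[18.7,2.2,-13,0,0,0],[18.7,2.2,-13,0,0,0],[18.7,2.2,-13,0,0,0],[18.7,2.2,-13,0,0,0]]]'

```text
t: 28.6
tool_pos: [0.6487, -0.0158, 0.3336]
tool_rot: [-3.14, 0.091, 0.004]
contact_force: [-0.0, 0.9, 0.6]
opening: 0.0236
grip_force: 29.6
```

```bash
python3 - <<'E'
from h import *
here();im,d,c=snap('wrist','w13');P=cloud('w13')
m=(P[...,2]>.16)&(P[...,2]<.24)&(abs(P[...,0]-.646)<.03)&(abs(P[...,1]+.015)<.011);q=P[m];z=np.percentile(q[:,2],98);t=q[q[:,2]>z-.006]
print('paint top',len(t),z,'base',z-.082,cv2.minEnclosingCircle(t[:,:2].astype(np.float32)));fitcaddy(['w13'])
mv(cad(.043,.052,.07),-93.3);print(cad(.04,.052,0))
E
```

```text
grasp [ 0.6483 -0.0157  0.1789] yaw -93.3 t 28.6 open 0.023614087259854075 gf 29.647530019283295 F [-0.   0.9  0.6]
paint top 1836 0.23954790734532017 base 0.15754790734532015 ((0.6613866090774536, -0.014998968690633774), 0.012119916267693043)
['w13'] 4699 caddy [ 0.6032 -0.0652 -0.0581] yaw -3.3310282215909113 cost 1.3522223686457011
shift [ 0.1  -0.03 10.93] turn [-0.     0.003  0.   ] q6 1.49
[np.float64(0.6455270020664586), np.float64(-0.014988786614453235), 0]
```

Call:
arm_command --plan '[[[0.1,0,3.5,0,0,0],[0.1,0,7,0,0,0],[0.1,0,9.5,0,0,0],[0.1,0,10.8,0,0,0],[0.1,0,11.4,0,0,0],[0.1,0,11.8,0,0,0],[0.1,0,11.8,0,0,0],[0.1,0,11.8,0,0,0]]]'

```text
t: 29.32
tool_pos: [0.6495, -0.0155, 0.2194]
tool_rot: [3.14, -0.09, 0.005]
contact_force: [-0.1, 0.3, -0.4]
opening: 0.0239
grip_force: 29.6
```

```bash
python3 - <<'E'
from h import *
here();mv(cad(.043,.052,.056),-93.3)
E
```

```text
grasp [ 0.65   -0.0155  0.0647] yaw -93.3 t 29.3167 open 0.0239161031894382 gf 29.64863508939743 F [-0.1  0.3 -0.4]
shift [-0.1  -0.03  0.87] turn [ 0.    -0.003  0.001] q6 1.49
```

Call:
arm_command --plan '[[[0,0,0.3,0,0,0],[0,0,0.5,0,0,0],[0,0,0.7,0,0,0],[0,0,0.9,0,0,0],[0,0,0.9,0,0,0]]]'

```text
t: 29.73
tool_pos: [0.6497, -0.0155, 0.2108]
tool_rot: [3.14, -0.09, 0.003]
contact_force: [-2.6, 1.2, 10.1]
opening: 0.0239
grip_force: 30.4
```

Firm contact with the floor. Releasing and retreating.

Call:
arm_command --plan '[[[0,0,-0.2,0,0,0],[0,0,-0.2,0,0,0],[0,0,-0.2,0,0,0],[0,0,-0.2,0,0,0],[0,0,-0.2,0,0,0]]]' --gripper -0.1

```text
t: 30.15
tool_pos: [0.6486, -0.0154, 0.2097]
tool_rot: [-3.14, 0.09, 0.001]
contact_force: [-0.3, 0.0, 1.3]
opening: 0.0473
grip_force: 0.0
```

Call:
arm_command --plan '[[[0,0,-2,0,0,0],[0,0,-5,0,0,0],[0,0,-9,0,0,0],[0,0,-13,0,0,0],[-4,0,-17,0,0,0],[-8,0,-21,0,0,0],[-11,0,-22,0,0,0],[-11,0,-22,0,0,0]]]'

```text
t: 30.82
tool_pos: [0.537, -0.0089, 0.4344]
tool_rot: [3.14, -0.09, 0.008]
contact_force: [0.6, -0.3, 0.5]
opening: 0.0472
grip_force: 0.0
```

```bash
python3 - <<'E'
from h import *
here();im,d,c=snap('wrist','w14');b=snap('scene','s4')[0];P=cloud('w14')
fitcaddy(['w14'])
v=P[...,:2]-C;x=v@[np.cos(CA),np.sin(CA)];y=v@[-np.sin(CA),np.cos(CA)]
for n,x0,y0,lo,hi in(('paint top',.04,.052,.075,.095),('paint sh',.04,.052,.05,.062),('glue cap',-.026,.052,.06,.073),('glue body',-.026,.052,.038,.05)):
    m=(abs(x-x0)<.03)&(abs(y-y0)<.03)&(P[...,2]>lo)&(P[...,2]<hi);q=np.stack([x,y],-1)[m];print(n,len(q),q.min(0),q.max(0),P[m][:,2].max())
S=cloud('s4');q=S[(S[...,2]>.1)&(S[...,2]<.16)&(S[...,0]>.5)&(S[...,0]<.9)&(S[...,1]>.16)&(S[...,1]<.34)];print('cab x min',np.percentile(q[:,0],[.1,1]))
A=im[:400,120:520];B=cv2.resize(b[250:400,340:460],(320,400));cv2.imwrite('pics/final.png',np.hstack([A,B]))
E
```

```text
grasp [ 0.5377 -0.009   0.2797] yaw -93.3 t 30.8167 open 0.04715854246792883 gf 0.0 F [ 0.6 -0.3  0.5]
['w14'] 4054 caddy [ 0.6028 -0.0654 -0.057 ] yaw -3.2679592547834444 cost 1.0134865960492503
paint top 316 [0.03182118 0.04529638] [0.04620372 0.06028371] 0.08907082459070292
paint sh 96 [0.02720674 0.04127483] [0.04701821 0.06519459] 0.0615713130001741
glue cap 595 [-0.03595203  0.04191539] [-0.01283794  0.0635593 ] 0.06953116173255286
glue body 1403 [-0.04600969  0.03091409] [-0.00300374  0.07389331] 0.04997751340494305
cab x min [0.66303801 0.67188452]
```

View pics/final.png

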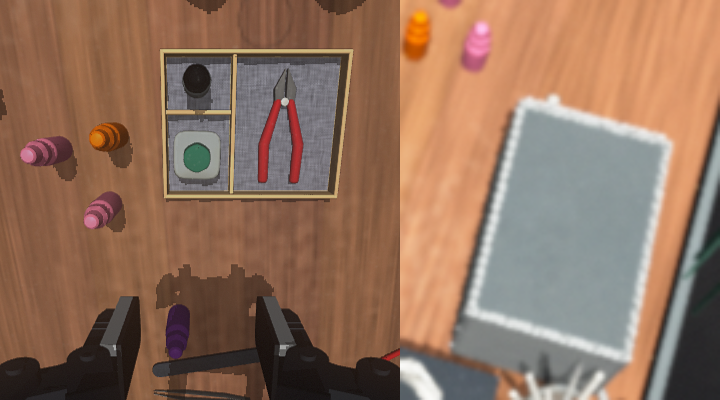

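The caddy holds the cutter at (283,125), glue at (197,155) and paint at (197,80), each in its right cell. The cabinet shows no open drawer. One numeric check of the drawer front, then I'll hand in.

```bash
python3 - <<'E'
from h import *
S=cloud('s4');S0=cloud('scene0')
def prof(S,lo,hi):
    v=S[...,:2]-D[:2];x=v@[np.cos(Y),np.sin(Y)];y=v@[-np.sin(Y),np.cos(Y)]
    m=(S[...,2]>lo)&(S[...,2]<hi)&(abs(y)<.05)&(x>-.03)&(x<.2);return np.round(np.percentile(x[m],[0,.5,2,5]),4),m.sum()
print('before panel',prof(S0,.138,.147),'roof',prof(S0,.1475,.156));print('after panel',prof(S,.125,.147),'roof',prof(S,.1475,.156))
for n in('side',):
    snap(n,'s5');T=cloud('s5');print('side after',prof(T,.10,.146),prof(T,.1475,.156))
E
```

```text
before panel (array([-0.002 , -0.0017, -0.0012, -0.0008]), np.int64(173)) roof (array([0.1249, 0.1257, 0.1274, 0.1295]), np.int64(1250))
after panel (array([0.1061, 0.1063, 0.1075, 0.1091]), np.int64(124)) roof (array([0.1245, 0.1262, 0.1276, 0.1295]), np.int64(1283))
side after (array([0.102 , 0.1024, 0.1034, 0.1038]), np.int64(167)) (array([0.1214, 0.1217, 0.1228, 0.1246]), np.int64(512))
```

```bash
python3 - <<'E'
from h import *
for f in('s4','s5','s3'):
    S=cloud(f);v=S[...,:2]-D[:2];x=v@[np.cos(Y),np.sin(Y)];y=v@[-np.sin(Y),np.cos(Y)]
    m=(S[...,2]>.012)&(S[...,2]<.149)&(abs(y)<.075)&(x>.09)&(x<.123)
    print(f,m.sum())
    for zl in np.arange(.01,.15,.01):
        for yl in np.arange(-.075,.075,.025):
            k=m&(S[...,2]>=zl)&(S[...,2]<zl+.01)&(y>=yl)&(y<yl+.025)
            if k.sum()>3: print('  z%.2f y%+.3f n%d xmin %.4f med %.4f'%(zl,yl,k.sum(),x[k].min(),np.median(x[k])))
E
```

```text
s4 95
  z0.13 y-0.050 n17 xmin 0.1061 med 0.1115
  z0.13 y-0.025 n4 xmin 0.1164 med 0.1185
  z0.14 y-0.075 n7 xmin 0.1194 med 0.1205
  z0.14 y-0.050 n12 xmin 0.1185 med 0.1204
  z0.14 y-0.025 n12 xmin 0.1188 med 0.1206
  z0.14 y+0.000 n15 xmin 0.1181 med 0.1204
  z0.14 y+0.025 n15 xmin 0.1180 med 0.1203
  z0.14 y+0.050 n6 xmin 0.1186 med 0.1197
s5 550
  z0.01 y-0.075 n5 xmin 0.1205 med 0.1212
  z0.01 y-0.050 n5 xmin 0.1202 med 0.1205
  z0.01 y-0.025 n11 xmin 0.1087 med 0.1110
  z0.01 y+0.000 n15 xmin 0.1089 med 0.1133
  z0.01 y+0.025 n4 xmin 0.1204 med 0.1204
  z0.02 y-0.075 n9 xmin 0.1201 med 0.1211
  z0.02 y-0.050 n6 xmin 0.1081 med 0.1206
  z0.02 y-0.025 n4 xmin 0.1203 med 0.1209
  z0.02 y+0.025 n4 xmin 0.1199 med 0.1203
  z0.03 y-0.075 n8 xmin 0.1204 med 0.1218
  z0.03 y-0.050 n21 xmin 0.1074 med 0.1125
  z0.03 y-0.025 n8 xmin 0.1203 med 0.1204
  z0.03 y+0.000 n5 xmin 0.1200 med 0.1202
  z0.04 y-0.075 n8 xmin 0.1201 med 0.1214
  z0.04 y-0.050 n8 xmin 0.1205 med 0.1210
  z0.04 y-0.025 n8 xmin 0.1201 med 0.1205
  z0.05 y-0.075 n6 xmin 0.1209 med 0.1219
  z0.05 y-0.050 n6 xmin 0.120
[... 1486 characters left out ...]
med 0.1177
  z0.14 y-0.050 n10 xmin 0.1152 med 0.1174
  z0.14 y-0.025 n12 xmin 0.1153 med 0.1183
  z0.14 y+0.000 n12 xmin 0.1151 med 0.1180
  z0.14 y+0.025 n8 xmin 0.1154 med 0.1176
  z0.14 y+0.050 n4 xmin 0.1168 med 0.1184
s3 171
  z0.12 y-0.050 n5 xmin 0.0981 med 0.1036
  z0.13 y-0.075 n10 xmin 0.1146 med 0.1167
  z0.13 y-0.050 n29 xmin 0.1003 med 0.1141
  z0.13 y-0.025 n14 xmin 0.1130 med 0.1167
  z0.13 y+0.025 n17 xmin 0.1122 med 0.1167
  z0.13 y+0.050 n9 xmin 0.1144 med 0.1171
  z0.14 y-0.075 n9 xmin 0.1124 med 0.1153
  z0.14 y-0.050 n20 xmin 0.1126 med 0.1159
  z0.14 y-0.025 n21 xmin 0.1015 med 0.1152
  z0.14 y+0.025 n24 xmin 0.1123 med 0.1149
  z0.14 y+0.050 n11 xmin 0.1126 med 0.1154
```

Against the lower, shut drawers (panel at 0.1203), the top panel sits at 0.1151, so it is still about 5 mm open. I'll push it again.

```bash
python3 - <<'E'
from h import *
mv(loc(.06,0,.25),-85.9);mv(loc(.06,0,.160),-85.9)
E
```

```text
shift [  5.84 -25.78   2.69] turn [ 0.001 -0.003 -0.129] q6 1.47
shift [  5.81 -25.78  11.69] turn [ 0.001 -0.003 -0.129] q6 1.47
```

Call:
arm_command --plan '[[[5.8,-25.8,2.7,0,0,-0.129],[5.8,-25.8,2.7,0,0,-0.129],[5.8,-25.8,2.7,0,0,-0.129],[5.8,-25.8,2.7,0,0,-0.129],[5.8,-25.8,2.7,0,0,-0.129],[5.8,-25.8,2.7,0,0,-0.129],[5.8,-25.8,2.7,0,0,-0.129],[5.8,-25.8,6,0,0,-0.129],[5.8,-25.8,9,0,0,-0.129],[5.8,-25.8,11,0,0,-0.129],[5.8,-25.8,11.7,0,0,-0.129],[5.8,-25.8,11.7,0,0,-0.129]]]' --gripper 1

```text
t: 31.97
tool_pos: [0.6111, 0.2446, 0.3084]
tool_rot: [3.138, 0.112, -0.012]
contact_force: [-0.5, -0.0, -0.4]
opening: -0.0001
grip_force: 0.0
```

Call:
arm_command --plan '[[[1,0,0,0,0,0],[2,0,0,0,0,0],[3,0,0,0,0,0],[3.6,0,0,0,0,0],[4.0,0,0,0,0,0],[4.4,0,0,0,0,0],[4.7,0,0,0,0,0],[4.7,0,0,0,0,0]]]'

```text
t: 32.63
tool_pos: [0.659, 0.2485, 0.3135]
tool_rot: [-3.139, -0.113, -0.001]
contact_force: [1.0, -1.4, -0.6]
opening: 0.0001
grip_force: 0.0
```

```bash
python3 - <<'E'
from h import *
here()
E
```

```text
grasp [0.6591 0.2485 0.1588] yaw -85.9 t 32.6333 open 0.00010373176549786559 gf 0.0 F [ 1.  -1.4 -0.6]
```

Call:
arm_command --plan '[[[0.2,0,0,0,0,0],[0.4,0,0,0,0,0],[0.4,0,0,0,0,0],[0.4,0,0,0,0,0]]]'

```text
t: 32.97
tool_pos: [0.6625, 0.2488, 0.3131]
tool_rot: [3.14, 0.113, -0.0]
contact_force: [0.5, -0.4, -0.6]
opening: 0.0
grip_force: 0.0
```

```bash
cat >> h.py <<'E'
def chk(f):
    snap('side',f);S=cloud(f);v=S[...,:2]-D[:2];x=v@[np.cos(Y),np.sin(Y)];y=v@[-np.sin(Y),np.cos(Y)]
    for n,z0,z1 in(('top',.12,.14),('mid',.07,.098),('low',.025,.05)):
        for a,b in((-.025,.0),(.02,.06)):
            k=(S[...,2]>z0)&(S[...,2]<z1)&(y>a)&(y<b)&(x>.09)&(x<.123);print(n,a,k.sum(),np.round(np.median(x[k]),4))
E
python3 -c "
from h import *
here();chk('s6')"
```

```text
grasp [0.6625 0.2488 0.1584] yaw -85.9 t 32.9667 open 2.891535031376638e-05 gf 0.0 F [ 0.5 -0.4 -0.6]
top -0.025 13 0.1205
top 0.02 2 0.1207
mid -0.025 19 0.1208
mid 0.02 11 0.1206
low -0.025 15 0.1205
low 0.02 4 0.1202
```

Call:
arm_command --plan '[[[0.1,0,0,0,0,0],[0.2,0,0,0,0,0],[0.2,0,0,0,0,0]]]'

```text
t: 33.27
tool_pos: [0.6637, 0.249, 0.313]
tool_rot: [3.139, 0.113, -0.008]
contact_force: [-7.2, -0.9, 1.7]
opening: -0.0004
grip_force: 3.4
```

Call:
arm_command --plan '[[[-0.3,0,0,0,0,0],[-0.8,0,0,0,0,0],[-2,0,0,0,0,0],[-4,0,0,0,0,0],[-7,0,-3,0,0,0],[-8,0,-6,0,0,0],[-8,0,-8,0,0,0],[-8,0,-8,0,0,0]]]'

```text
t: 33.93
tool_pos: [0.5849, 0.2436, 0.4001]
tool_rot: [-3.137, -0.113, -0.018]
contact_force: [1.3, -0.1, 1.4]
opening: -0.0001
grip_force: 0.0
```

```bash
python3 -c "
from h import *
here();chk('s7')"
```

```text
grasp [0.5866 0.244  0.2454] yaw -85.9 t 33.9333 open -6.868257300968441e-05 gf 0.0 F [ 1.3 -0.1  1.4]
top -0.025 15 0.1206
top 0.02 20 0.1206
mid -0.025 21 0.1206
mid 0.02 10 0.1204
low -0.025 16 0.1206
low 0.02 7 0.1204
```

The top drawer is now flush with the shut ones, and everything else is in place.

```bash
python3 -c "
from station import finish_job
print(finish_job())"
```

```text
the job is handed in; nothing more can be done
None
```

Both kits are made up and handed in at about 34 s: tape and cup are flat in the top drawer, now fully shut; it needed a second push, after the building kit was in the caddy, to close the last 5 mm, and the cutter, glue and grey paint are each in their own caddy cell.

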